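Find the key that arms the laser controller

TASK

One of the three keys in the rack turns the key switch on the laser controller: find it by trying them, pushing each fully home before turning it clockwise. Stand every key that does not turn back upright in the rack, any slot, and leave the right one fully home in the switch, turned to its stop and let go; do not disturb the other things on the bench.

Things in the scene. Friction and masses are not known exactly. Their poses are not given: they have to be found in the camera images.
- key_switch (a joint): Angle of the steel key barrel in the controller's sloping panel, rad: 0 at the start (off), growing clockwise as seen facing the panel, to a stop at 1.4 (on). Friction 0.1 N m; stays where left. The two wrong keys also go fully home, but jam at 0.1 to 0.35 rad and come out only when turned back to 0. The right key, once turned, is trapped.
- keyhole (a point): Mouth of the key slot, on the top of the barrel (34 mm square steel plate in a dark round bezel). z: the keyhole's axis, out of the panel, 25 degrees from vertical towards the console's front; y along the slot (level at the start), x across it (up the slope); they turn with the barrel. Slot 7.5 x 23.5 mm with a 3 mm lead-in at 45 degrees. Wards inside, unseen and changing, pass only one key's notches.
- seat (a point): 23 mm out from the keyhole along its z: where the centre of a key's bow lies when that key is fully home, its flange on the barrel. Same axes as the keyhole. A key turned when not fully home proves nothing.
- console: Laser controller, a fixed case 200 mm deep (x) by 220 wide (y) by 120 high, grey sloping panel rising away from its front (-x), black sides. Origin: centre of its underside. The keyhole is in the middle of the panel, 82 mm up.
- rack: Fixed grey key rack, a block 60 mm (x) by 190 mm (y) by 50 mm high, with three through slots at y = -60, 0 and 60 mm, each 9 mm (x) by 25 mm (y). Origin: centre of its underside. The keys stand upright in the slots, blade down, flange on the rack's top, bow centre 73 mm above this origin.
- bow_a (a point): Centre of the bow (flat handle) of a steel key; z up from the blade. Bow 10 mm (x) x 30 (y) x 38 high; under it a flange 30 mm across, 4 thick, its underside 23 mm below this point; then the blade: 6 mm (x) x 22 (y), 39 long plus a 3 mm wedge tip, with 8 mm notches in both edges centred 15 mm below the flange. Same when turned half round. About 60 g. In any of the rack's slots at the start.
- bow_b (a point): Centre of the bow (flat handle) of a steel key; z up from the blade. Bow 10 mm (x) x 30 (y) x 38 high; under it a flange 30 mm across, 4 thick, its underside 23 mm below this point; then the blade: 6 mm (x) x 22 (y), 39 long plus a 3 mm wedge tip, with 8 mm notches in both edges centred 23 mm below the flange. Same when turned half round. About 60 g. In any of the rack's slots at the start.
- bow_c (a point): Centre of the bow (flat handle) of a steel key; z up from the blade. Bow 10 mm (x) x 30 (y) x 38 high; under it a flange 30 mm across, 4 thick, its underside 23 mm below this point; then the blade: 6 mm (x) x 22 (y), 39 long plus a 3 mm wedge tip, with 8 mm notches in both edges centred 31 mm below the flange. Same when turned half round. About 60 g. In any of the rack's slots at the start.
- objective: Bystander: dark steel microscope objective, 28 mm diameter, 44 mm high, standing. Origin under its centre.
- slide_box: Bystander: white slide box 75 x 100 x 32 mm. Origin under its centre.
- dropper: Bystander: small amber bottle, 32 mm diameter, 70 mm high. Origin under its centre.
- stub_jar: Bystander: clear jar with white lid, 52 mm diameter, 50 mm high. Origin under its centre.
- driver: Bystander: screwdriver 160 mm long with black handle, lying. Origin under its middle.
- blower: Bystander: black rubber dust blower, 54 mm diameter, 85 mm high, nozzle up. Origin under its centre.
- joystick: Bystander: fixed black stage controller 130 x 170 mm, 50 mm high, with a joystick to 90 mm. Origin under its centre.

How it is judged:
By the outcome, as a careful person would: the job done as asked, in the order asked, and still so for the second after the job is handed in, with the robot touching nothing.
It also fails if it takes over 72 s, if anything falls off the work surface, if the arm or the gripper's body presses on something with over 40 N, if the wrist force passes 120 N, or if a joint passes its speed limit or range.

ROBOT

A 6-joint arm with a two-finger parallel gripper is mounted at the origin on the work surface. World frame = base frame: x ahead of the robot, y to its left, z up, the work surface at z = 0. Lengths are in m, angles in rad, forces in N, time in s.
With the tool pointing down it reaches from about 0.325 to 0.85 m from the base axis. Payload 15.5 kg.
Tool frame: the origin (TCP) lies on the centre line of the jaws, within the pads' length; the fingertips stand 11 mm ahead of it and the grasp point (between the pads) lies 8 mm behind it; z points along the fingers, y is the direction in which the jaws open and shut (so a half turn about z gives the same grasp; the last joint's range is limited). The gripper opens to 91 mm and grips with 3 to 60 N. Pads are 32 mm wide; open, the fingers measure 118 mm over their backs; the gripper's body (76 mm by 178 mm) begins 60 mm behind the grasp point.
Start: joints at [1.167, 0.494, 1.345, -0, 1.302, -0.096], TCP at [0.19, 0.595, 0.189] pointing down, gripper open.
Joint ranges: [-2.91, 2.91], [-0.82, 2.16], [0.22, 2.67], [-1.22, 4.37], [0.12, 2.79], [-3.08, 3.08]. Speed limits (rad/s): [1.89, 1.89, 2.57, 3.01, 3.01, 3.01].

INTERFACE

Orientations are given as a rotation vector (axis times angle).
In Python, from workcell import bot gives the robot as it stands.
- The arm moves only by the tool step_arm, never from a script. Its argument "commands" is a list of rows, each a list of 7 numbers: the closure, from 0 (fully open) to 1 (shut), then the shift along the world's x, y, z in m, then the turn, a rotation vector about the world's x, y, z in degrees. A call has exactly 10 rows; each row shifts and turns the pose as measured when the row begins; what a row does not reach is not made up. A row lasts 1/12 s, in which the tool goes at most 41.7 mm and 7.16 degrees, less where a joint would pass 70% of its speed; a pose out of reach is approached as far as the arm can. A call with a gripper value outside its range is refused whole. The fingers move at their own pace and stop on an object; the grip force is fixed at half the most. Time passes only in rows, so rows that do not move let the fingers close, or fill a call up. It gives the time, the measured TCP pose, the force and the opening at its end, in the units of the state.
- bot.get_state(): the state, without advancing time (a new reading comes with each control period).
- bot.grab_frame(name): name is "side" or "top"; returns a dict with "color" (480x640x3 uint8, red, green, blue), "range_z" (480x640 float32, m along the optical axis (not along the pixel's ray), 0 where there is no reading), "fx", "fy", "cx", "cy" (pixels), "k1" (the pictures are not rectified: a ray, as slopes to the right and down, at radius r is drawn at 1 + k1 r^2 times it, then the intrinsics apply), "eye" and "attitude" of the camera in the world. Camera axes: x right, y down, z forward; pixel columns grow to the right and rows downward; lengths in m; the calibration is good to about 2 mm. A picture is of the moment at which its call begins.
- bot.job_done(): hands the job in, once; it reports no verdict.
Trained networks look in the newest picture that a camera, given by its name, has taken for a name from the list of things; names that differ only in an ending like _2 or _b are one class to them, and where a whole thing is asked for, a point or a joint stands for the part that bears it (a point fixed in the world has none). Each returns a list of dicts, best first, with "confidence" (0 to 1); they miss things now and then, are a little off and sometimes report something else, mostly with a low value. They report only what shows in the picture. A call takes as long as a camera call.
- bot.search_frame(camera, target): "at" ([x, y, z] in m, in the coordinates of the camera as it stood for that picture, good to about 4 mm: the middle of the surface that is visible of it).
- bot.outline_of(camera, target): "mask" (480x640 bool, what is visible of it).
The state is a dict: "time": time; "joint_positions": joint angles; "qd": joint speeds; "joint_torque": joint torques, N m; "eef_pos": TCP position; "tool_rot": TCP orientation; "contact_force": force on the tool from outside, world axes, zero at the start; "moment": the same for the moment, N m; "opening": opening from 0.0 (shut) to 1.0 (fully open).
Only numpy, scipy, OpenCV 4.12 (cv2) and the standard library are available. Lean on these libraries where they do the work, as an engineer would, in place of code of your own. Each camera call takes 0.05 s, during which the arm holds its last target. There are 200 camera calls.

## Working session

There is one attempt and no reset: what is moved stays moved. The work goes in short steps, Python scripts to look and compute and a tool call to move; the robot and the scene stay as the last step left them, time stands still between calls to the robot, and variables do not carry over. Pictures are saved under pics/ and viewed, about 8 in all and at most 12, crops included, and the job is handed in when it is done.

Besides the shell and the picture viewer there is one more tool, called after "Request:" as name(argument=value, ...) on one line, values as JSON. step_arm: Moves the arm, as the interface text tells. Its arguments: {"type":"object","properties":{"commands":{"type":"array","items":{"type":"array","items":{"type":"number"}}}},"required":["commands"]}

```bash
ls; mkdir -p pics; cat > h.py <<'E'
import numpy as np,cv2
from scipy.spatial.transform import Rotation as R
from workcell import bot
def grab(n): return bot.grab_frame(n)
def att(f):
    a=np.array(f["attitude"]); 
    return a if a.shape==(3,3) else R.from_rotvec(a).as_matrix()
def w(f,p): return att(f)@np.array(p)+np.array(f["eye"])
def cloud(f):
    v,u=np.mgrid[0:480,0:640]; K=np.array([[f["fx"],0,f["cx"]],[0,f["fy"],f["cy"]],[0,0,1.]])
    p=cv2.undistortPoints(np.stack([u,v],-1).reshape(-1,1,2).astype(float),K,np.array([f["k1"],0,0,0.])).reshape(480,640,2)
    z=f["range_z"]; c=np.dstack([p*z[...,None],z]); return c@att(f).T+np.array(f["eye"])
def proj(f,P):
    c=(np.atleast_2d(P)-np.array(f["eye"]))@att(f); s=c[:,:2]/c[:,2:]; s=s*(1+f["k1"]*(s**2).sum(1,keepdims=True))
    return s*[f["fx"],f["fy"]]+[f["cx"],f["cy"]]
E
python3 - <<'E'
from h import *
for n in ("top","side"):
    f=grab(n); cv2.imwrite(f"pics/{n}0.png",f["color"][...,::-1])
    print(n,{k:np.round(v,3) for k,v in f.items() if k not in("color","range_z")})
    for t in ("console","rack","bow_a","key_switch","keyhole","objective","slide_box","dropper","stub_jar","driver","blower","joystick"):
        print(t,[(round(d["confidence"],2),np.round(w(f,d["at"]),3)) for d in bot.search_frame(n,t)][:4])
print(bot.get_state())
E
```

```text
pics
top {'fx': np.float64(476.158), 'fy': np.float64(476.158), 'cx': np.float64(325.433), 'cy': np.float64(239.164), 'k1': np.float64(-0.081), 'eye': array([ 0.296, -0.01 ,  1.244]), 'attitude': array([-2.062,  2.167, -0.224])}
console [(0.57, array([0.637, 0.229, 0.089]))]
rack [(0.7, array([ 0.549, -0.235,  0.047]))]
bow_a [(0.55, array([ 0.538, -0.301,  0.074])), (0.42, array([ 0.556, -0.244,  0.08 ])), (0.38, array([0.622, 0.236, 0.08 ]))]
key_switch [(0.64, array([0.617, 0.235, 0.083]))]
keyhole [(0.66, array([0.619, 0.235, 0.083])), (0.28, array([0.636, 0.231, 0.088]))]
objective [(0.48, array([ 0.439, -0.251,  0.036]))]
slide_box [(0.85, array([ 0.756, -0.186,  0.031])), (0.36, array([ 0.366, -0.148,  0.045])), (0.22, array([0.57 , 0.415, 0.042]))]
dropper [(0.65, array([ 0.548, -0.233,  0.047])), (0.54, array([ 0.368, -0.147,  0.043])), (0.32, array([0.618, 0.232, 0.079]))]
stub_jar [(0.73, array([0.362, 0.081, 0.047])), (0.32, array([0.568, 0.416, 0.042]))]
driver [(0.87, array([ 0.392, -0.351,  0.021]))]
blower [(0.75, array([0.569, 0.416, 0.044]))]
joystick [(0.85, array(
[... 986 characters left out ...]
0.029]))]
{'time': 1.3, 'joint_positions': array([ 1.16651472e+00,  4.93622460e-01,  1.34549824e+00, -2.23074000e-05,
        1.30250304e+00, -9.55184354e-02]), 'qd': array([ 1.19807145e-03, -1.01746917e-03, -5.07793428e-04,  4.38355328e-04,
        5.38417340e-05,  1.54673222e-03]), 'joint_torque': array([-1.47899358e-03, -8.78679729e+01, -3.82260740e+01,  7.07375561e-02,
        4.39448794e-02, -1.79301651e-05]), 'eef_pos': array([0.18994045, 0.59543747, 0.18910159]), 'tool_rot': array([ 4.83068578e-01,  3.10421753e+00, -5.56688737e-05]), 'contact_force': array([-0.45472239,  1.01772433,  0.22182706]), 'moment': array([-0.01064141,  0.0270089 ,  0.0808813 ]), 'opening': 0.9988060194181247}
```

View pics/top0.png

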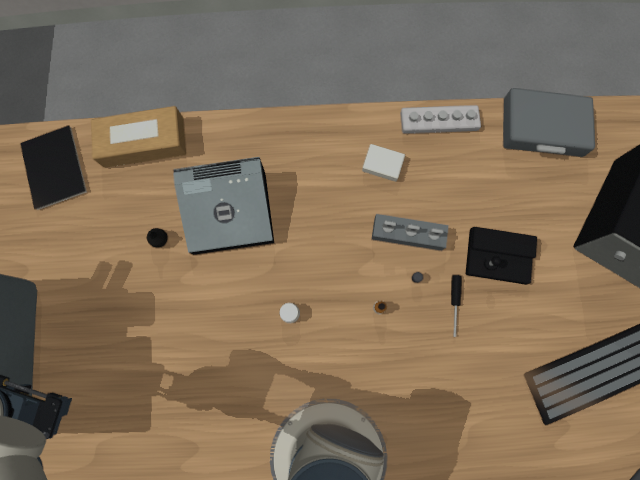

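View pics/side0.png

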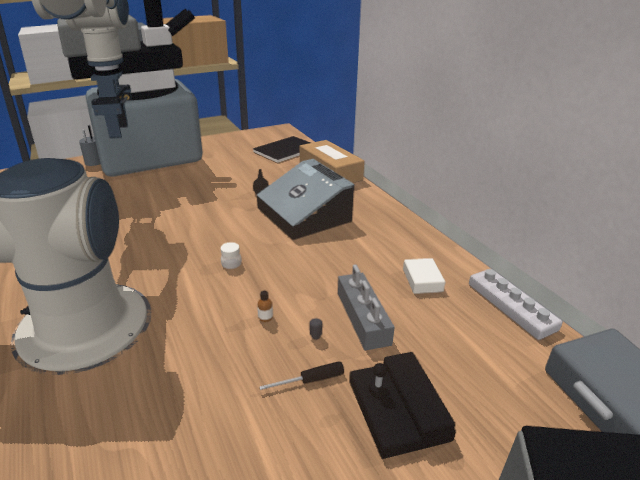

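Top view: console around (225,205) with its switch at (224,212), rack at (410,232) with three bows at (390,228), (412,231), (435,234). The side view shows the same layout, with nothing close beside the rack or the switch. Next I'll measure both.

```bash
python3 - <<'E'
from h import *
for n in ("top","side"):
    f=grab(n); C=cloud(f); print("==",n)
    for t in ("rack","console","key_switch","bow_a"):
        o=bot.outline_of(n,t)
        for d in o[:4]:
            m=d["mask"]&(f["range_z"]>0); P=C[m]; 
            if len(P)<4: continue
            print(t,round(d["confidence"],2),m.sum(),"med",np.round(np.median(P,0),4),"zrange",np.round(np.percentile(P[:,2],[5,95]),3))
            if t=="rack":
                T=P[abs(P[:,2]-.05)<.004]
                if len(T)>20:
                    r=cv2.minAreaRect((T[:,:2]*1000).astype(np.float32)); print("  rect",r)
            if t=="console":
                Q=P; 
                for _ in range(8):
                    c=Q.mean(0); N=np.linalg.svd(Q-c,full_matrices=False)[2][2]; N*=np.sign(N[2]); Q=P[abs((P-c)@N)<(.02 if _<3 else .005)]
                print("  normal",N,"tilt",np.degrees(np.arccos(N[2])),"yaw",np.degrees(np.arctan2(-N[1],-N[0])),len(Q))
                print("  rect",cv2.minAreaRect((P[P[:,2]>.03][:,:2]*1000).astype(np.float32)))
    col=f["color"]
    if n=="top": a=cv2.resize(col[185:240,195:255],None,fx=6,fy=6,interpolation=cv2.INTER_CUBIC); b=cv2.resize(col[205:260,365:455],None,fx=4.8,fy=6,interpolation=cv2.INTER_CUBIC)
    else: a2=cv2.resize(col[170:215,270:330],None,fx=6,fy=6,interpolation=cv2.INTER_CUBIC); b2=cv2.resize(col[260:350,330:400],None,fx=4,fy=4,interpolation=cv2.INTER_CUBIC)
c=np.zeros((600,800,3),np.uint8)
for im,y,x in((a,0,0),(b[:,:430],0,362),(a2[:265],335,0),(b2[:265],335,400)):
    c[y:y+im.shape[0],x:x+im.shape[1]]=im[:600-y,:800-x]
cv2.imwrite("pics/crops.png",c[...,::-1])
E
```

```text
== top
rack 0.69 1591 med [ 0.549  -0.2349  0.0483] zrange [0.012 0.053]
  rect ((556.83837890625, -242.07070922851562), (189.08114624023438, 61.61043167114258), 77.9310073852539)
console 0.66 7873 med [0.6369 0.2316 0.0878] zrange [0.04  0.121]
  normal [-0.41617914 -0.0415749   0.90833169] tilt 24.724188633977352 yaw 5.704730068277905 6301
  rect ((641.0814819335938, 234.9066162109375), (205.2515869140625, 220.9528350830078), 5.728894233703613)
console 0.55 123 med [0.6227 0.2328 0.0824] zrange [0.075 0.09 ]
  normal [-0.40067925 -0.05233083  0.9147227 ] tilt 23.833621970324895 yaw 7.4410136853087545 121
  rect ((620.1893920898438, 233.50729370117188), (32.150203704833984, 34.177310943603516), 1.964746117591858)
key_switch 0.69 98 med [ 0.5409 -0.2987  0.0785] zrange [0.05  0.093]
bow_a 0.7 152 med [ 0.5538 -0.2414  0.0634] zrange [0.047 0.092]
bow_a 0.49 133 med [ 0.5408 -0.2975  0.0673] zrange [0.048 0.092]
== side
rack 0.66 2037 med [ 0.5343 -0.2863  0.0471] zrange [0.005 0.053]
  rect ((553.203857421875, -240.40965270996094), (192.51797485351562, 61.6754035949707), 78.166015625)
console 0.77 5339 med [0.6338 0.1795 0.0706] zrange [0.009 0.121]
  normal [-0.41748624 -0.04708444  0.90746256] tilt 24.84298204798352 yaw 6.434675261179872 3048
  rect ((680.8681030273438, 296.07952880859375), (302.8126525878906, 343.87127685546875), 5.0307698249816895)
key_switch 0.43 29 med [0.6119 0.2345 0.0831] zrange [0.078 0.091]
bow_a 0.78 255 med [ 0.537  -0.3026  0.0676] zrange [0.052 0.093]
bow_a 0.76 158 med [ 0.563  -0.1877  0.0723] zrange [0.053 0.092]
bow_a 0.68 658 med [ 0.3873 -0.3567  0.0208] zrange [0.011 0.027]
bow_a 0.64 236 med [ 0.5497 -0.2445  0.0664] zrange [0.051 0.092]
```

View pics/crops.png

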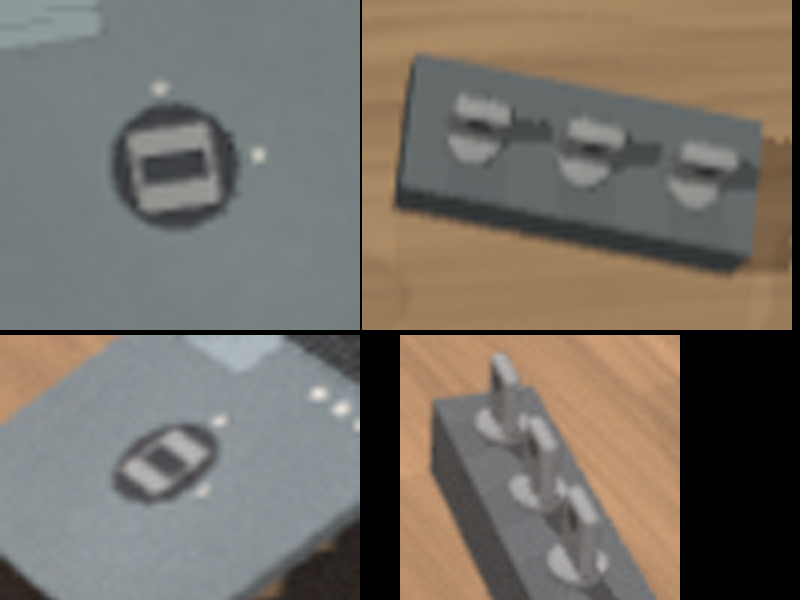

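```bash
python3 - <<'E'
from h import *
Y=np.radians(6); S={}
def ray(f,u,v,z):
    K=np.array([[f["fx"],0,f["cx"]],[0,f["fy"],f["cy"]],[0,0,1.]])
    p=cv2.undistortPoints(np.array([[[u,v]]],float),K,np.array([f["k1"],0,0,0.])).ravel()
    d=att(f)@np.r_[p,1]; e=np.array(f["eye"]); return e+d*(z-e[2])/d[2]
fs={n:grab(n) for n in("top","side")}
print("bar",ray(fs["top"],224.2,212.8,.082),ray(fs["side"],297.8,191.3,.082))
for u,v in((390.4,223.3),(414,227.2),(437.5,230.8)): print("bow top ray",ray(fs["top"],u,v,.092))
for n,f in fs.items():
    C=cloud(f).reshape(-1,3)
    B=C[(C[:,2]>.08)&(C[:,2]<.1)&(abs(C[:,0]-.55)<.08)&(abs(C[:,1]+.245)<.1)]
    for y0 in(-.187,-.245,-.302):
        P=B[abs(B[:,1]-y0)<.025]; print(n,len(P),np.round(P.mean(0),4),"mid",np.round((P.max(0)+P.min(0))/2,4))
    P=C[(abs(C[:,0]-.55)<.1)&(abs(C[:,1]+.245)<.13)&(abs(C[:,2]-.05)<.003)]; print("rack",cv2.minAreaRect((P[:,:2]*1000).astype(np.float32)), P[:,2].mean())
    P=C[(abs(C[:,0]-.64)<.14)&(abs(C[:,1]-.235)<.14)&(C[:,2]>.045)&(C[:,2]<.119)]; print("cons",cv2.minAreaRect((P[:,:2]*1000).astype(np.float32)))
    D=C[(np.hypot(C[:,0]-.618,C[:,1]-.235)<.06)]; print("height at barrel", np.median(D[np.hypot(D[:,0]-.618,D[:,1]-.235)<.02],0))
E
```

```text
bar [0.61897241 0.2311803  0.082     ] [0.61960145 0.23640451 0.082     ]
bow top ray [ 0.56831169 -0.18497918  0.092     ]
bow top ray [ 0.55546042 -0.24311949  0.092     ]
bow top ray [ 0.54339933 -0.30115148  0.092     ]
top 54 [ 0.5687 -0.1832  0.0889] mid [ 0.5694 -0.1829  0.0879]
top 54 [ 0.556  -0.2424  0.0896] mid [ 0.5562 -0.2421  0.0883]
top 51 [ 0.5434 -0.2999  0.0897] mid [ 0.5447 -0.3001  0.0879]
rack ((557.0216064453125, -242.0228729248047), (189.5438995361328, 61.608341217041016), 78.07958221435547) 0.04954554559706299
cons ((640.8857421875, 235.24057006835938), (204.464599609375, 221.62864685058594), 5.674806118011475)
height at barrel [0.61757109 0.23531471 0.08208454]
side 61 [ 0.565  -0.1847  0.089 ] mid [ 0.5667 -0.1826  0.0873]
side 73 [ 0.5509 -0.2429  0.0887] mid [ 0.5521 -0.2404  0.0874]
side 85 [ 0.5386 -0.3016  0.089 ] mid [ 0.5408 -0.3     0.0882]
rack ((553.7177734375, -239.0611572265625), (194.0958709716797, 62.03794479370117), 78.39568328857422) 0.050681048430827304
cons ((637.9789428710938, 235.2847900390625), (204.2069091796875, 229.36166381835938), 5.730278968811035)
height at barrel [0.61700353 0.23565347 0.08416783]
```

Request:
step_arm(commands=[[0.5, 0.0217, -0.0288, 0.006, 0, 0, -3.5], [0.5, 0.0217, -0.0288, 0.006, 0, 0, -3.5], [0.5, 0.0217, -0.0288, 0.006, 0, 0, -3.5], [0.5, 0.0217, -0.0288, 0.006, 0, 0, -3.5], [0.5, 0.0217, -0.0288, 0.006, 0, 0, -3.5], [0.5, 0.0217, -0.0288, 0.006, 0, 0, -3.5], [0.5, 0.0217, -0.0288, 0.006, 0, 0, -3.5], [0.5, 0.0217, -0.0288, 0.006, 0, 0, -3.5], [0.5, 0.0217, -0.0288, 0.006, 0, 0, -3.5], [0.5, 0.0217, -0.0288, 0.006, 0, 0, -3.5]])

```text
time: 2.73
eef_pos: [0.409, 0.2988, 0.2503]
tool_rot: [-1.417, -2.803, -0.003]
contact_force: [0.7, 0.1, 0.8]
opening: 0.501
```

```bash
cat > plan.py <<'E'
from h import *
import sys
RY,PSI=np.radians(-11.8),np.radians(5.9)
RACK=np.array([.5548,-.242,0]); HOLE=np.array([.6183,.234,.0825])
yr=np.array([-np.sin(RY),np.cos(RY),0]); xr=np.array([np.cos(RY),np.sin(RY),0])
def mk(y,z): return np.column_stack([np.cross(y,z),y,z])
RR=mk(xr,np.array([0,0,-1.]))
t=np.radians(25); N=np.array([-np.sin(t)*np.cos(PSI),-np.sin(t)*np.sin(PSI),np.cos(t)]); UP=np.array([np.cos(t)*np.cos(PSI),np.cos(t)*np.sin(PSI),np.sin(t)]); LV=np.cross(N,UP)
RH=mk(UP,-N)
def slot(i): return RACK+yr*.06*i+[0,0,.073]   # bow centre
def plan(p,Rm,n=None):
    s=bot.get_state(); d=np.array(p)-s["eef_pos"]; r=np.degrees((R.from_matrix(Rm)*R.from_rotvec(s["tool_rot"]).inv()).as_rotvec())
    n=n or int(np.ceil(max(np.linalg.norm(d)/.038,np.linalg.norm(r)/6.8,1)))
    print("total",np.round(d,4),np.round(r,2),"rows",n,"->",np.round(d/n,4),np.round(r/n,2))
def st():
    s=bot.get_state(); print("t %.2f"%s["time"],np.round(s["eef_pos"],4),"F",np.round(s["contact_force"],1),"M",np.round(s["moment"],2),"op %.3f"%s["opening"],"q",np.round(s["joint_positions"],2))
E
python3 -c "
from plan import *
st(); plan([.567,-.183,.2],RR); print(slot(1),RR)"
```

```text
t 2.73 [0.409  0.2988 0.2503] F [0.7 0.1 0.8] M [-0.05 -0.04  0.04] op 0.501 q [ 0.51  0.27  1.54  0.    1.33 -0.12]
total [ 0.158  -0.4818 -0.0503] [ -0.09   0.06 -48.16] rows 14 -> [ 0.0113 -0.0344 -0.0036] [-0.01  0.   -3.44]
[ 0.56706976 -0.18326796  0.073     ] [[ 0.20449605  0.97886739  0.        ]
 [ 0.97886739 -0.20449605  0.        ]
 [ 0.          0.         -1.        ]]
```

Request:
step_arm(commands=[[0.5, 0.0113, -0.0344, -0.0036, 0, 0, -3.44], [0.5, 0.0113, -0.0344, -0.0036, 0, 0, -3.44], [0.5, 0.0113, -0.0344, -0.0036, 0, 0, -3.44], [0.5, 0.0113, -0.0344, -0.0036, 0, 0, -3.44], [0.5, 0.0113, -0.0344, -0.0036, 0, 0, -3.44], [0.5, 0.0113, -0.0344, -0.0036, 0, 0, -3.44], [0.5, 0.0113, -0.0344, -0.0036, 0, 0, -3.44], [0.5, 0.0113, -0.0344, -0.0036, 0, 0, -3.44], [0.5, 0.0113, -0.0344, -0.0036, 0, 0, -3.44], [0.5, 0.0113, -0.0344, -0.0036, 0, 0, -3.44]])

```text
time: 3.57
eef_pos: [0.5286, -0.0625, 0.2171]
tool_rot: [2.213, 2.218, 0.013]
contact_force: [0.7, -0.0, 0.1]
opening: 0.5
```

Request:
step_arm(commands=[[0.5, 0.0113, -0.0344, -0.0036, 0, 0, -3.44], [0.5, 0.0113, -0.0344, -0.0036, 0, 0, -3.44], [0.5, 0.0113, -0.0344, -0.0036, 0, 0, -3.44], [0.5, 0.0113, -0.0344, -0.0036, 0, 0, -3.44], [0.5, 0, 0, -0.02, 0, 0, 0], [0.5, 0, 0, -0.03, 0, 0, 0], [0.5, 0, 0, -0.02, 0, 0, 0], [0.5, 0, 0, -0.01, 0, 0, 0], [0.5, 0, 0, 0, 0, 0, 0], [0.5, 0, 0, 0, 0, 0, 0]])

```text
time: 4.4
eef_pos: [0.5769, -0.2186, 0.1185]
tool_rot: [2.483, 1.9, 0.013]
contact_force: [0.4, 0.2, -0.1]
opening: 0.5
```

```bash
python3 -c "
from plan import *
st(); plan(slot(1)+[0,0,-.005],RR)
f=grab('side'); cv2.imwrite('pics/g1.png',cv2.resize(f['color'][170:370,280:440],None,fx=3.5,fy=3,interpolation=cv2.INTER_CUBIC)[...,::-1])"
```

```text
t 4.40 [ 0.5769 -0.2186  0.1185] F [ 0.4  0.2 -0.1] M [-0.06  0.09 -0.06] op 0.500 q [-0.46  0.55  1.46  0.    1.11 -0.2 ]
total [-0.0099  0.0353 -0.0505] [0.36 0.89 3.36] rows 2 -> [-0.0049  0.0177 -0.0253] [0.18 0.44 1.68]
```

View pics/g1.png

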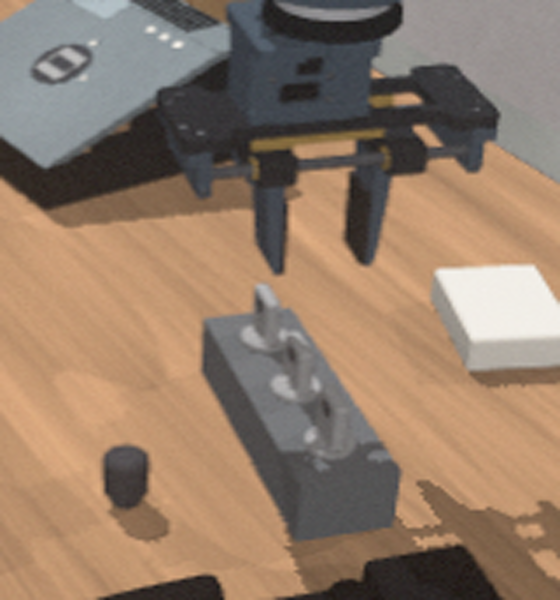

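Request:
step_arm(commands=[[0.5, -0.0025, 0.009, 0, 0.1, 0.25, 0.9], [0.5, -0.0025, 0.009, 0, 0.1, 0.25, 0.9], [0.5, -0.0025, 0.009, 0, 0.1, 0.2, 0.8], [0.5, -0.001, 0.004, 0, 0, 0, 0.3], [0.5, 0, 0, 0, 0, 0, 0], [0.5, 0, 0, 0, 0, 0, 0], [0.5, 0, 0, 0, 0, 0, 0], [0.5, 0, 0, 0, 0, 0, 0], [0.5, 0, 0, 0, 0, 0, 0], [0.5, 0, 0, 0, 0, 0, 0]])

```text
time: 5.28
eef_pos: [0.5698, -0.1837, 0.1236]
tool_rot: [2.432, 1.976, 0.007]
contact_force: [0.5, 0.3, 0.0]
opening: 0.497
```

```bash
python3 -c "
from plan import *
st(); plan(slot(1)+[0,0,-.005],RR)
"
```

```text
t 5.28 [ 0.5698 -0.1837  0.1236] F [0.5 0.3 0. ] M [-0.09  0.06  0.07] op 0.497 q [-0.41  0.52  1.5   0.    1.11 -0.21]
total [-0.0027  0.0005 -0.0556] [0.19 0.5  0.01] rows 2 -> [-0.0014  0.0002 -0.0278] [0.1  0.25 0.  ]
```

Request:
step_arm(commands=[[0.5, -0.001, 0, -0.012, 0.1, 0.2, 0], [0.5, -0.001, 0.0005, -0.012, 0.1, 0.2, 0], [0.5, -0.0007, 0, -0.012, 0, 0.1, 0], [0.5, 0, 0, -0.009, 0, 0, 0], [0.5, 0, 0, -0.006, 0, 0, 0], [0.5, 0, 0, -0.003, 0, 0, 0], [0.5, 0, 0, -0.001, 0, 0, 0], [0.5, 0, 0, 0, 0, 0, 0], [0.5, 0, 0, 0, 0, 0, 0], [0.5, 0, 0, 0, 0, 0, 0]])

```text
time: 6.12
eef_pos: [0.5658, -0.1837, 0.0615]
tool_rot: [-2.437, -1.977, 0.002]
contact_force: [-0.9, -0.8, -0.1]
opening: 0.502
```

```bash
python3 -c "
from plan import *
st(); plan(slot(1)+[0,0,-.005],RR)
"
```

```text
t 6.12 [ 0.5658 -0.1837  0.0615] F [-0.9 -0.8 -0.1] M [-0.09  0.01  0.04] op 0.502 q [-0.41  0.6   1.55  0.    0.99 -0.21]
total [0.0012 0.0004 0.0065] [-0.09 -0.18  0.09] rows 1 -> [0.0012 0.0004 0.0065] [-0.09 -0.18  0.09]
```

Request:
step_arm(commands=[[0.5, 0.001, 0.0004, 0.004, 0, 0, 0], [0.5, 0, 0, 0.002, 0, 0, 0], [0.5, 0, 0, 0.001, 0, 0, 0], [0.5, 0, 0, 0, 0, 0, 0], [1, 0, 0, 0, 0, 0, 0], [1, 0, 0, 0, 0, 0, 0], [1, 0, 0, 0, 0, 0, 0], [1, 0, 0, 0, 0, 0, 0], [1, 0, 0, 0, 0, 0, 0], [1, 0, 0, 0, 0, 0, 0]])

```text
time: 6.95
eef_pos: [0.568, -0.1837, 0.0712]
tool_rot: [-2.439, -1.979, -0.0]
contact_force: [0.2, -1.3, -0.4]
opening: 0.093
```

```bash
python3 -c "
from plan import *
st(); plan(slot(1)+[0,0,-.005],RR)
"
```

```text
t 6.95 [ 0.568  -0.1837  0.0712] F [ 0.2 -1.3 -0.4] M [-0.11  0.05  0.  ] op 0.093 q [-0.41  0.59  1.54  0.    1.01 -0.21]
total [-0.001   0.0004 -0.0032] [-0.02 -0.    0.09] rows 1 -> [-0.001   0.0004 -0.0032] [-0.02 -0.    0.09]
```

Request:
step_arm(commands=[[1, 0, 0, 0.015, 0, 0, 0], [1, 0, 0, 0.02, 0, 0, 0], [1, 0, 0, 0.03, 0, 0, 0], [1, 0, 0, 0.03, 0, 0, 0], [1, 0, 0, 0.03, 0, 0, 0], [1, 0, 0.005, 0.02, 0, 0, 0], [1, 0, 0.015, 0.005, 0, 0, 0], [1, 0, 0.025, 0, 0, 0, 0], [1, 0, 0.03, 0, 0, 0, 0], [1, 0, 0.03, 0, 0, 0, 0]])

```text
time: 7.78
eef_pos: [0.5653, -0.078, 0.2258]
tool_rot: [-2.444, -1.969, 0.003]
contact_force: [0.8, 0.4, -0.7]
opening: 0.003
```

```bash
python3 -c "
from plan import *
st(); plan(HOLE+N*.1,RH,14); print(N,UP,LV)
f=grab('top');f=grab('side'); cv2.imwrite('pics/l1.png',f['color'][...,::-1])"
```

```text
t 7.78 [ 0.5653 -0.078   0.2258] F [ 0.8  0.4 -0.7] M [-0.14  0.03  0.04] op 0.003 q [-0.24  0.38  1.43  0.    1.33 -0.03]
total [ 0.011   0.3077 -0.0527] [ -1.43 -25.25  17.88] rows 14 -> [ 0.0008  0.022  -0.0038] [-0.1  -1.8   1.28]
[-0.42037958 -0.043442    0.90630779] [0.90150691 0.09316168 0.42261826] [-1.02792537e-01  9.94702817e-01  6.93889390e-18]
```

View pics/l1.png

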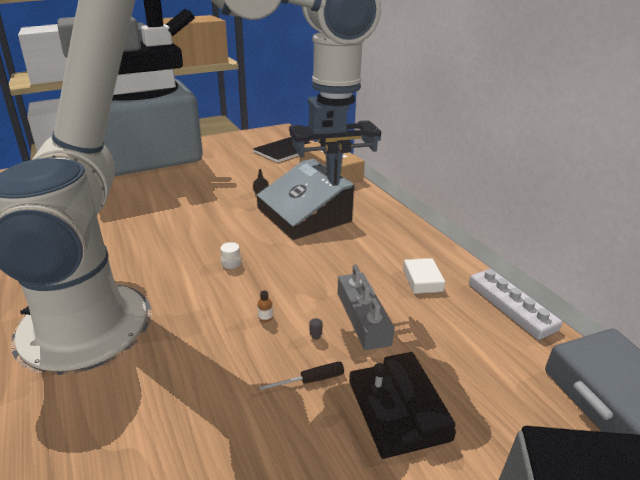

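```bash
python3 -c "
from plan import *
for n in('top','side'):
    f=grab(n); C=cloud(f).reshape(-1,3)
    B=C[(C[:,2]>.056)&(C[:,2]<.2)&(abs(C[:,0]-.55)<.08)&(abs(C[:,1]+.245)<.11)]
    for i in(1,0,-1):
        L=(B-RACK)@np.c_[xr,yr,[0,0,1]]; P=L[abs(L[:,1]-.06*i)<.028]; T=P[P[:,2]>.08]; print(n,i,len(P),np.round(T.mean(0),4),np.round(P.min(0),4),np.round(P.max(0),4))
    if n=='side': cv2.imwrite('pics/l2.png',cv2.resize(f['color'][260:350,330:400],None,fx=6,fy=6,interpolation=cv2.INTER_CUBIC)[...,::-1])
st()"
```

```text
top 1 11 [0.0006 0.073  0.0844] [-0.003   0.0682  0.0639] [0.004  0.0749 0.0861]
top 0 84 [ 0.0014 -0.0004  0.0886] [-0.0098 -0.0145  0.056 ] [0.0189 0.0145 0.0962]
top -1 85 [ 0.0008 -0.0586  0.0892] [-0.0083 -0.0737  0.0566] [ 0.0072 -0.0444  0.0946]
side 1 123 [-0.0017  0.0581  0.0887] [-0.0114  0.0451  0.056 ] [0.0049 0.0755 0.0951]
side 0 157 [-0.0039 -0.0017  0.0887] [-0.0163 -0.0145  0.0561] [0.0035 0.0167 0.0956]
side -1 185 [-0.0035 -0.0617  0.0886] [-0.0161 -0.0744  0.056 ] [ 0.0124 -0.0446  0.0944]
t 7.98 [ 0.5652 -0.0782  0.2256] F [-0.1  0.5 -0.5] M [-0.08  0.05  0.02] op 0.000 q [-0.24  0.39  1.43  0.    1.33 -0.03]
```

View pics/l2.png

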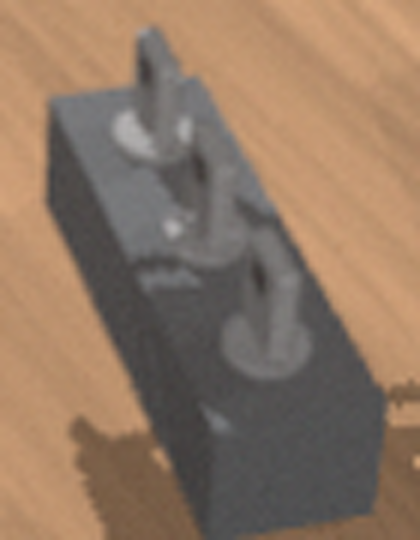

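Request:
step_arm(commands=[[0.65, 0, -0.025, -0.01, 0, 0, 0], [0.65, 0, -0.03, -0.015, 0, 0, 0], [0.65, 0.0005, -0.02, -0.015, 0, 0, 0], [0.65, 0.0005, -0.01, -0.015, 0, 0, 0], [0.65, 0.0005, -0.004, -0.015, 0, 0, 0], [0.65, 0, -0.001, -0.012, 0, 0, 0], [0.65, 0, 0, -0.006, 0, 0, 0], [0.65, 0, 0, -0.003, 0, 0, 0], [0.65, 0, 0, 0, 0, 0, 0], [0.65, 0, 0, 0, 0, 0, 0]])

```text
time: 8.82
eef_pos: [0.5648, -0.178, 0.1277]
tool_rot: [-2.445, -1.966, 0.006]
contact_force: [-0.1, 0.8, -0.0]
opening: 0.35
```

```bash
python3 -c "
from plan import *
st(); plan(slot(1)+[0,0,-.004],RR)
"
```

```text
t 8.82 [ 0.5648 -0.178   0.1277] F [-0.1  0.8 -0. ] M [-0.08  0.08 -0.01] op 0.350 q [-0.41  0.52  1.5  -0.    1.14 -0.19]
total [ 0.0022 -0.0052 -0.0587] [-0.04 -0.32  0.61] rows 2 -> [ 0.0011 -0.0026 -0.0293] [-0.02 -0.16  0.3 ]
```

Request:
step_arm(commands=[[0.65, 0.001, -0.002, -0.012, 0, -0.1, 0.2], [0.65, 0.001, -0.002, -0.012, 0, -0.1, 0.2], [0.65, 0, -0.001, -0.012, 0, -0.1, 0.1], [0.65, 0, 0, -0.009, 0, 0, 0], [0.65, 0, 0, -0.006, 0, 0, 0], [0.65, 0, 0, -0.003, 0, 0, 0], [0.65, 0, 0, -0.001, 0, 0, 0], [0.65, 0, 0, 0, 0, 0, 0], [1, 0, 0, 0, 0, 0, 0], [1, 0, 0, 0, 0, 0, 0]])

```text
time: 9.65
eef_pos: [0.5709, -0.1831, 0.0766]
tool_rot: [2.431, 1.977, 0.008]
contact_force: [-0.9, -0.4, -0.1]
opening: 0.237
```

Request:
step_arm(commands=[[1, 0, 0, 0, 0, 0, 0], [1, 0, 0, 0, 0, 0, 0], [1, 0, 0, 0, 0, 0, 0], [1, 0, 0, 0, 0, 0, 0], [1, 0, 0, 0, 0, 0, 0], [1, 0, 0, 0, 0, 0, 0], [1, 0, 0, 0, 0, 0, 0], [1, 0, 0, 0, 0, 0, 0], [1, 0, 0, 0, 0, 0, 0], [1, 0, 0, 0, 0, 0, 0]])

```text
time: 10.48
eef_pos: [0.5716, -0.1834, 0.0778]
tool_rot: [2.43, 1.976, 0.009]
contact_force: [-0.4, -0.9, -0.5]
opening: 0.007
```

```bash
python3 -c "
from plan import *
st(); plan(slot(1)+[0,0,-.004],RR)
"
```

```text
t 10.48 [ 0.5716 -0.1834  0.0778] F [-0.4 -0.9 -0.5] M [-0.1   0.12  0.01] op 0.007 q [-0.41  0.58  1.54  0.    1.01 -0.21]
total [-0.0045  0.0001 -0.0088] [ 0.22  0.6  -0.03] rows 1 -> [-0.0045  0.0001 -0.0088] [ 0.22  0.6  -0.03]
```

```bash
python3 -c "
from plan import *
f=grab('side'); g=grab('top')
a=cv2.resize(f['color'][220:350,300:420],None,fx=4.5,fy=4.5,interpolation=cv2.INTER_CUBIC)
b=cv2.resize(g['color'][170:270,355:455],None,fx=2.5,fy=4,interpolation=cv2.INTER_CUBIC)
c=np.zeros((585,800,3),np.uint8); c[:585,:540]=a; c[:400,550:800]=b; cv2.imwrite('pics/l3.png',c[...,::-1])
st()"
```

```text
t 10.58 [ 0.5715 -0.1834  0.0778] F [ 1.   0.2 -0.6] M [-0.08  0.08 -0.02] op 0.005 q [-0.41  0.58  1.54  0.    1.01 -0.21]
```

View pics/l3.png

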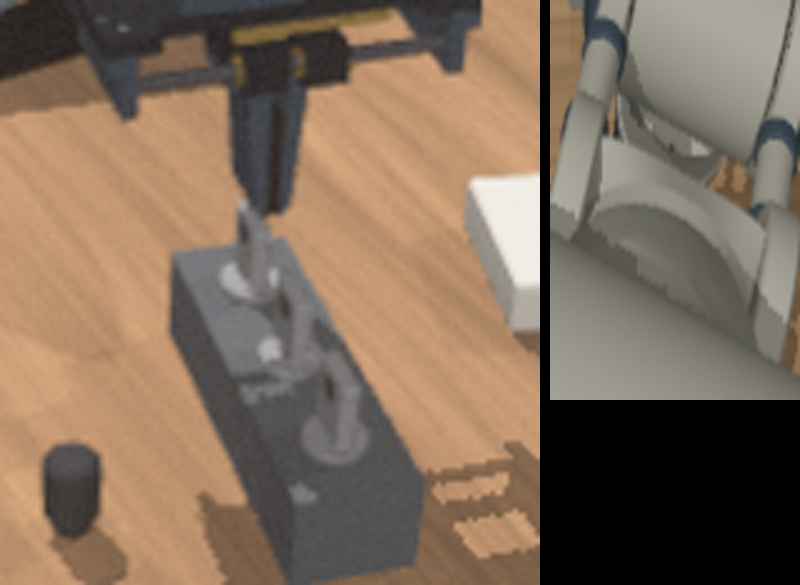

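```bash
python3 -c "
from plan import *
f=grab('side'); s=bot.get_state(); p=s['eef_pos']
print(s['tool_rot'], 'tip proj',proj(f,p+[0,0,-.011]),'tcp',proj(f,p),'bow1 top',proj(f,slot(1)+[0,0,.019]),'ctr',proj(f,slot(1)))
C=cloud(f)
for u,v in((355,271),(356,280),(358,262),(360,262),(360,255),(362,250),(355,250),(363,262),(360,266)): print(u,v,np.round(C[v,u],3),f['color'][v,u])
"
```

```text
[2.43002508 1.97581717 0.0089462 ] tip proj [[357.76708678 277.29138435]] tcp [[358.05059961 273.23153941]] bow1 top [[356.62022787 268.43261812]] ctr [[356.14261955 275.52466179]]
355 271 [ 0.562 -0.186  0.088] [97 95 93]
356 280 [ 0.56  -0.194  0.07 ] [123 121 120]
358 262 [ 0.56  -0.198  0.12 ] [67 69 71]
360 262 [ 0.566 -0.197  0.118] [52 47 42]
360 255 [ 0.564 -0.197  0.136] [54 48 44]
362 250 [ 0.569 -0.196  0.146] [58 54 54]
355 250 [ 0.554 -0.193  0.149] [64 66 71]
363 262 [ 0.572 -0.199  0.117] [69 72 78]
360 266 [ 0.566 -0.197  0.107] [50 45 38]
```

```bash
python3 -c "
from plan import *
f=grab('side')
q=np.array([.5769,-.2186,.1185])
for z in(.1075,.12,.135,.145): print('g1',z,proj(f,q+xr*-.024-yr*.016+[0,0,z-.1185]),proj(f,q+xr*.024-yr*.016+[0,0,z-.1185]))
print('g1 px',280+280/3.5,170+270/3,' ',280+370/3.5,170+263/3)
# now: finger tip search
C=cloud(f); m=(abs(C[...,0]-.57)<.03)&(C[...,1]<-.15)&(C[...,1]>-.215)&(C[...,2]>.094)&(C[...,2]<.19)
P=C[m]; L=(P-bot.get_state()['eef_pos'])@np.c_[xr,yr,[0,0,1]]
for lo in np.arange(.01,.09,.01):
    Q=L[(L[:,2]>=lo)&(L[:,2]<lo+.01)]; print(round(lo,3),len(Q),np.round(Q.min(0),3) if len(Q) else '',np.round(Q.max(0),3) if len(Q) else '')
"
```

```text
g1 0.1075 [[361.37569281 275.92967868]] [[383.04413524 272.63096183]]
g1 0.12 [[361.74317709 271.00059068]] [[383.55016447 267.73528646]]
g1 0.135 [[362.18957042 264.99681459]] [[384.16465509 261.77352211]]
g1 0.145 [[362.49048305 260.93954741]] [[384.57875942 257.74546115]]
g1 px 360.0 260.0   385.7142857142857 257.6666666666667
0.01 1 [-0.007  0.01   0.016] [-0.007  0.01   0.016]
0.02 12 [-0.01  -0.018  0.025] [ 0.004 -0.013  0.03 ]
0.03 41 [-0.012 -0.018  0.031] [0.006 0.013 0.04 ]
0.04 52 [-0.013 -0.019  0.04 ] [0.005 0.013 0.05 ]
0.05 51 [-0.014 -0.02   0.05 ] [0.007 0.018 0.06 ]
0.06 60 [-0.015 -0.019  0.06 ] [0.008 0.016 0.07 ]
0.07 63 [-0.016 -0.019  0.07 ] [0.008 0.015 0.08 ]
0.08 58 [-0.017 -0.02   0.08 ] [0.009 0.007 0.09 ]
```

The cameras consistently put the fingertips about 37 mm above where the stated tool frame says, in two separate poses. The jaws therefore closed above the bow. I'll trust the images and go lower in stages, watching the force.

Request:
step_arm(commands=[[0.6, -0.001, 0, 0, 0, 0.2, 0], [0.6, -0.001, 0, 0, 0.1, 0.2, 0], [0.6, -0.001, 0, 0, 0.1, 0.2, 0], [0.6, -0.001, 0, 0, 0, 0, 0], [0.6, 0, 0, -0.003, 0, 0, 0], [0.6, 0, 0, -0.006, 0, 0, 0], [0.6, 0, 0, -0.006, 0, 0, 0], [0.6, 0, 0, -0.003, 0, 0, 0], [0.6, 0, 0, 0, 0, 0, 0], [0.6, 0, 0, 0, 0, 0, 0]])

```text
time: 11.52
eef_pos: [0.5667, -0.1832, 0.0573]
tool_rot: [-2.436, -1.981, 0.002]
contact_force: [0.2, -0.6, 0.1]
opening: 0.402
```

```bash
python3 -c "
from plan import *
st(); plan(slot(1)+[0,0,-.041],RR)
f=grab('side'); C=cloud(f); p=bot.get_state()['eef_pos']
cv2.imwrite('pics/l4.png',cv2.resize(f['color'][220:320,300:430],None,fx=4.5,fy=4.5,interpolation=cv2.INTER_CUBIC)[...,::-1])
"
```

```text
t 11.52 [ 0.5667 -0.1832  0.0573] F [ 0.2 -0.6  0.1] M [-0.06  0.05 -0.01] op 0.402 q [-0.41  0.61  1.56 -0.    0.98 -0.21]
total [ 0.0004 -0.     -0.0253] [-0.02 -0.11 -0.03] rows 1 -> [ 0.0004 -0.     -0.0253] [-0.02 -0.11 -0.03]
```

View pics/l4.png

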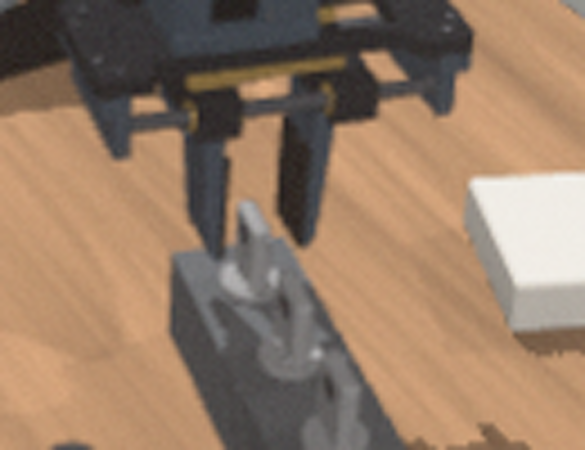

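Picture l4 shows the tips (215,250) and (305,240) on either side of the bow at (250,225), still about 25 mm too high. I'll go down and close.

Request:
step_arm(commands=[[0.6, 0, 0, -0.004, 0, 0, 0], [0.6, 0, 0, -0.006, 0, 0, 0], [0.6, 0, 0, -0.006, 0, 0, 0], [0.6, 0, 0, -0.003, 0, 0, 0], [0.6, 0, 0, -0.001, 0, 0, 0], [0.6, 0, 0, 0, 0, 0, 0], [1, 0, 0, 0, 0, 0, 0], [1, 0, 0, 0, 0, 0, 0], [1, 0, 0, 0, 0, 0, 0], [1, 0, 0, 0, 0, 0, 0]])

```text
time: 12.4
eef_pos: [0.567, -0.1833, 0.0354]
tool_rot: [-2.437, -1.981, 0.002]
contact_force: [-0.3, -0.8, -0.7]
opening: 0.139
```

Request:
step_arm(commands=[[1, 0, 0, 0, 0, 0, 0], [1, 0, 0, 0, 0, 0, 0], [1, 0, 0, 0, 0, 0, 0], [1, 0, 0, 0, 0, 0, 0], [1, 0, 0, 0, 0, 0, 0], [1, 0, 0, 0.01, 0, 0, 0], [1, 0, 0, 0.01, 0, 0, 0], [1, 0, 0, 0.005, 0, 0, 0], [1, 0, 0, 0, 0, 0, 0], [1, 0, 0, 0, 0, 0, 0]])

```text
time: 13.23
eef_pos: [0.5681, -0.1837, 0.0629]
tool_rot: [2.437, 1.981, 0.001]
contact_force: [-0.5, -0.0, -1.0]
opening: 0.108
```

```bash
python3 -c "
from plan import *
st(); plan(slot(1)+[0,0,-.041],RR)
f=grab('side'); C=cloud(f); p=bot.get_state()['eef_pos']
cv2.imwrite('pics/l5.png',cv2.resize(f['color'][220:320,300:430],None,fx=4.5,fy=4.5,interpolation=cv2.INTER_CUBIC)[...,::-1])
"
```

```text
t 13.23 [ 0.5681 -0.1837  0.0629] F [-0.5 -0.  -1. ] M [-0.06  0.05 -0.  ] op 0.108 q [-0.41  0.6   1.55 -0.    0.99 -0.21]
total [-0.0011  0.0004 -0.0309] [ 0.04  0.06 -0.02] rows 1 -> [-0.0011  0.0004 -0.0309] [ 0.04  0.06 -0.02]
```

Request:
step_arm(commands=[[1, 0, 0, 0.02, 0, 0, 0], [1, 0, 0, 0.03, 0, 0, 0], [1, 0, 0, 0.03, 0, 0, 0], [1, 0, 0.01, 0.03, 0, 0, 0], [1, 0, 0.02, 0.015, -0.1, -1, 1], [1, 0, 0.03, 0, -0.1, -2, 1.3], [1, 0, 0.03, 0, -0.1, -2, 1.3], [1, 0, 0.03, 0, -0.1, -2, 1.3], [1, 0, 0.03, 0, -0.1, -2, 1.3], [1, 0, 0.03, 0, -0.1, -2, 1.3]])

```text
time: 14.12
eef_pos: [0.567, -0.002, 0.1906]
tool_rot: [2.202, 2.038, 0.221]
contact_force: [-0.1, -0.0, -1.7]
opening: 0.113
```

```bash
python3 -c "
from plan import *
st(); plan(HOLE+N*.08,RH)
"
```

```text
t 14.12 [ 0.567  -0.002   0.1906] F [-0.1 -0.  -1.7] M [-0.13  0.12 -0.04] op 0.113 q [-0.13  0.32  1.67  0.03  0.96 -0.07]
total [ 0.0176  0.2325 -0.0356] [ -0.78 -13.71  10.05] rows 7 -> [ 0.0025  0.0332 -0.0051] [-0.11 -1.96  1.44]
```

Request:
step_arm(commands=[[1, 0.0025, 0.03, -0.003, -0.1, -2, 1.5], [1, 0.0025, 0.03, -0.005, -0.1, -2, 1.5], [1, 0.0025, 0.033, -0.005, -0.1, -2, 1.5], [1, 0.0025, 0.033, -0.005, -0.1, -2, 1.4], [1, 0.0025, 0.033, -0.005, -0.1, -1.8, 1.4], [1, 0.0025, 0.024, -0.005, -0.1, -1.4, 1], [1, 0.0015, 0.012, -0.003, -0.1, -1, 0.8], [1, 0.001, 0.006, -0.002, 0, -0.3, 0.3], [1, 0, 0, 0, 0, 0, 0], [1, 0, 0, 0, 0, 0, 0]])

```text
time: 14.95
eef_pos: [0.5782, 0.214, 0.1537]
tool_rot: [1.89, 2.103, 0.455]
contact_force: [0.7, -0.4, -1.0]
opening: 0.106
```

```bash
python3 -c "
from plan import *
st(); plan(HOLE+N*.0575,RH)
f=grab('side'); g=grab('top')
a=cv2.resize(f['color'][110:230,250:370],None,fx=4.5,fy=4.5,interpolation=cv2.INTER_CUBIC)
p=bot.get_state()['eef_pos']; Rm=R.from_rotvec(bot.get_state()['tool_rot']).as_matrix()
for n,h in(('side',f),('top',g)):
    C=cloud(h).reshape(-1,3); L=(C-p)@Rm; L=L[(abs(L[:,0])<.03)&(abs(L[:,1])<.03)&(abs(L[:,2]+.02)<.07)]
    for lo in np.arange(-.08,.05,.01):
        Q=L[(L[:,2]>=lo)&(L[:,2]<lo+.01)]
        if len(Q): print(n,round(lo,3),len(Q),np.round(Q.min(0),3),np.round(Q.max(0),3))
b=cv2.resize(g['color'][150:260,180:270],None,fx=2.8,fy=2.8,interpolation=cv2.INTER_CUBIC)
c=np.zeros((540,800,3),np.uint8); c[:,:540]=a; c[:308,545:797]=b; cv2.imwrite('pics/i1.png',c[...,::-1])
"
```

```text
t 14.95 [0.5782 0.214  0.1537] F [ 0.7 -0.4 -1. ] M [-0.14  0.33  0.02] op 0.106 q [ 0.3   0.37  1.81 -0.15  0.56  0.31]
total [ 0.0159  0.0175 -0.0191] [-0.14 -0.83 -0.27] rows 1 -> [ 0.0159  0.0175 -0.0191] [-0.14 -0.83 -0.27]
side -0.08 47 [-0.021 -0.019 -0.08 ] [ 0.014  0.016 -0.07 ]
side -0.07 53 [-0.019 -0.019 -0.07 ] [ 0.019  0.015 -0.06 ]
side -0.06 51 [-0.019 -0.018 -0.06 ] [ 0.018  0.015 -0.05 ]
side -0.05 47 [-0.021 -0.017 -0.05 ] [ 0.016  0.013 -0.04 ]
side -0.04 32 [-0.017 -0.016 -0.04 ] [ 0.014  0.012 -0.031]
side -0.03 25 [-0.016 -0.015 -0.03 ] [ 0.009  0.011 -0.02 ]
side -0.02 21 [-0.015 -0.015 -0.02 ] [ 0.008  0.011 -0.01 ]
side -0.01 10 [-0.009 -0.005 -0.009] [ 0.005  0.001 -0.   ]
side -0.0 7 [-0.008 -0.005  0.001] [0.013 0.001 0.009]
side 0.01 18 [-0.011 -0.005  0.011] [0.013 0.001 0.02 ]
side 0.02 2 [-0.007 -0.003  0.024] [0.001 0.    0.025]
```

View pics/i1.png

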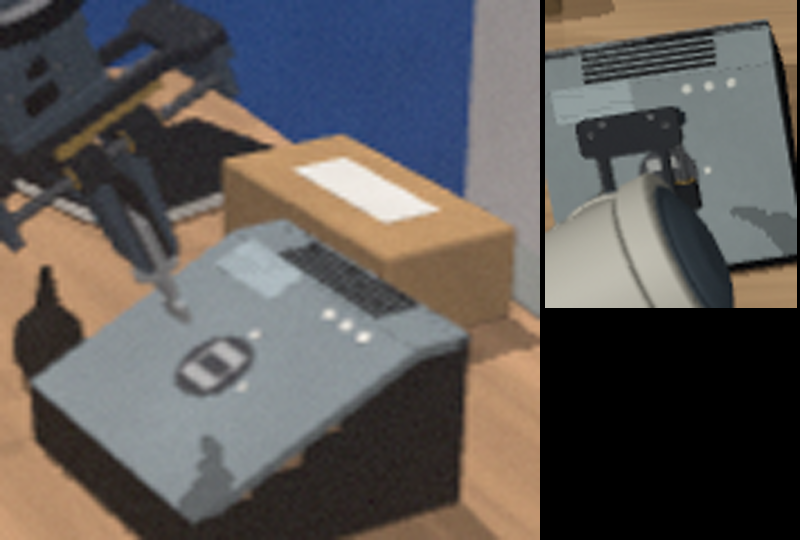

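The view shows the key held straight, its tip at (183,318) and the slot at (215,365). The key tip sits where a tool-axis offset of about 37 mm predicts. I'll move closer and measure the tip against the barrel.

Request:
step_arm(commands=[[1, 0.004, 0.004, -0.004, -0.1, -0.4, -0.1], [1, 0.005, 0.005, -0.006, 0, -0.3, -0.1], [1, 0.005, 0.004, -0.006, 0, -0.2, -0.1], [1, 0.003, 0.003, -0.006, 0, 0, 0], [1, 0.002, 0.001, -0.004, 0, 0, 0], [1, 0.001, 0, -0.002, 0, 0, 0], [1, 0, 0, 0, 0, 0, 0], [1, 0, 0, 0, 0, 0, 0], [1, 0, 0, 0, 0, 0, 0], [1, 0, 0, 0, 0, 0, 0]])

```text
time: 15.88
eef_pos: [0.6024, 0.2289, 0.1231]
tool_rot: [1.89, 2.079, 0.465]
contact_force: [-0.3, 0.6, 0.1]
opening: 0.104
```

```bash
python3 -c "
from plan import *
st(); plan(HOLE+N*.045,RH)
s=bot.get_state(); p=s['eef_pos']; Rm=R.from_rotvec(s['tool_rot']).as_matrix()
f=grab('side')
u0,v0=265,160; k=9
im=cv2.resize(f['color'][v0:v0+55,u0:u0+65],None,fx=k,fy=k,interpolation=cv2.INTER_CUBIC)
P=lambda q:[tuple(int(round(x)) for x in (a-[u0-.5,v0-.5])*k) for a in proj(f,q)]
ax=P(np.array([p+Rm@[0,0,z] for z in(-.0375+.023,.0275)])); cv2.line(im,*ax,(255,0,0),1)
bl=P(np.array([p+Rm@[x,0,z] for x,z in((-.011,-.01),(-.011,.0245),(-.008,.0275),(.008,.0275),(.011,.0245),(.011,-.01))])); cv2.polylines(im,[np.array(bl)],False,(0,255,0),1)
c=HOLE; sq=P(np.array([c+UP*a+LV*b for a,b in((.017,.017),(.017,-.017),(-.017,-.017),(-.017,.017))])); cv2.polylines(im,[np.array(sq)],True,(255,255,0),1)
sq=P(np.array([c+UP*a+LV*b for a,b in((.00375,.01175),(.00375,-.01175),(-.00375,-.01175),(-.00375,.01175))])); cv2.polylines(im,[np.array(sq)],True,(255,0,255),1)
cv2.imwrite('pics/i2.png',im[...,::-1])
# pixel per mm jacobians at hole
b=proj(f,c)[0]; print('hole px',b,'per mm UP',proj(f,c+UP*.001)[0]-b,'LV',proj(f,c+LV*.001)[0]-b,'N',proj(f,c+N*.001)[0]-b)
"
```

```text
t 15.88 [0.6024 0.2289 0.1231] F [-0.3  0.6  0.1] M [-0.16  0.36  0.04] op 0.104 q [ 0.33  0.45  1.79 -0.21  0.49  0.4 ]
total [-0.003   0.0032  0.0002] [-0.04  0.19  0.43] rows 1 -> [-0.003   0.0032  0.0002] [-0.04  0.19  0.43]
hole px [297.7370998  191.55883186] per mm UP [ 0.26858376 -0.20359769] LV [-0.1760771  -0.12969883] N [-0.12881278 -0.24922317]
```

View pics/i2.png

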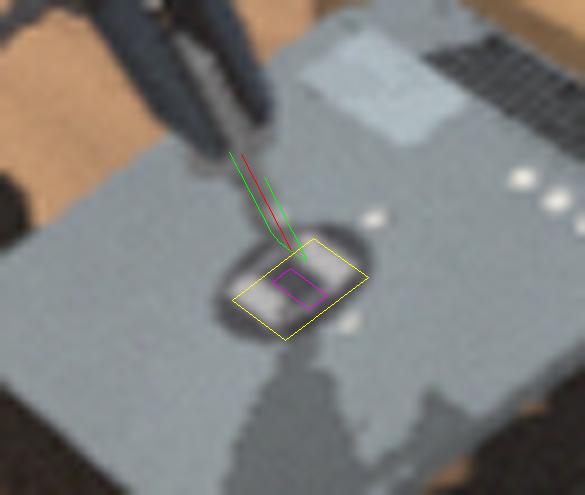

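Overlay i2: the predicted slot at (300,288) and the seen one at about (296,281) agree to within 2–3 mm, inside the 3.75 mm lead-in. I'll align and go in slowly, watching force.

```bash
sed -i 's/HOLE=np.array(.*/HOLE=np.array([.6187,.2347,.0827])/' plan.py; cat >> plan.py <<'E'
def where():
    s=bot.get_state(); Rm=R.from_rotvec(s["tool_rot"]).as_matrix(); d=s["eef_pos"]-HOLE
    print("hole frame mm: UP %.1f LV %.1f N %.1f"%tuple(1e3*d@np.c_[UP,LV,N]),"| F up,lv,n",np.round(np.c_[UP,LV,N].T@s["contact_force"],1),"M",np.round(np.c_[UP,LV,N].T@s["moment"],2))
    e=(R.from_matrix(Rm)*R.from_matrix(RH).inv()).as_rotvec(); print("rot err deg about UP,LV,N",np.round(np.degrees(np.c_[UP,LV,N].T@e),2))
E
python3 -c "
from plan import *
st(); where(); plan(HOLE+N*.032,RH); print('per mm N',N)"
```

```text
t 15.93 [0.6024 0.2289 0.1231] F [-0.2  0.7 -1. ] M [-0.16  0.38  0.04] op 0.111 q [ 0.33  0.45  1.79 -0.21  0.49  0.4 ]
hole frame mm: UP 1.9 LV -4.1 N 43.7 | F up,lv,n [-0.5  0.7 -0.9] M [-0.1   0.4   0.08]
rot err deg about UP,LV,N [-0.16 -0.19 -0.4 ]
total [ 0.0028  0.0044 -0.0114] [-0.04  0.19  0.43] rows 1 -> [ 0.0028  0.0044 -0.0114] [-0.04  0.19  0.43]
per mm N [-0.42037958 -0.043442    0.90630779]
```

Request:
step_arm(commands=[[1, -0.0007, 0.0013, -0.0003, 0, 0.1, 0.2], [1, -0.0007, 0.0013, -0.0003, 0, 0.1, 0.2], [1, -0.0005, 0.001, -0.0002, 0, 0, 0], [1, 0, 0, 0, 0, 0, 0], [1, 0.0012, 0.0001, -0.0027, 0, 0, 0], [1, 0.0012, 0.0001, -0.0027, 0, 0, 0], [1, 0.0012, 0.0001, -0.0027, 0, 0, 0], [1, 0.0006, 0.0001, -0.0014, 0, 0, 0], [1, 0, 0, 0, 0, 0, 0], [1, 0, 0, 0, 0, 0, 0]])

```text
time: 16.77
eef_pos: [0.605, 0.2333, 0.1124]
tool_rot: [1.884, 2.089, 0.465]
contact_force: [0.9, -0.1, -1.7]
opening: 0.104
```

```bash
python3 -c "
from plan import *
st(); where()"
```

```text
t 16.77 [0.605  0.2333 0.1124] F [ 0.9 -0.1 -1.7] M [-0.15  0.4  -0.03] op 0.104 q [ 0.33  0.47  1.79 -0.21  0.47  0.4 ]
hole frame mm: UP 0.1 LV 0.0 N 32.7 | F up,lv,n [ 0.1 -0.1 -1.9] M [-0.11  0.41  0.02]
rot err deg about UP,LV,N [ 0.06 -0.03 -0.01]
```

Request:
step_arm(commands=[[1, 0.0008, 0.0001, -0.0018, 0, 0, 0], [1, 0.0008, 0.0001, -0.0018, 0, 0, 0], [1, 0.0008, 0.0001, -0.0018, 0, 0, 0], [1, 0.0008, 0.0001, -0.0018, 0, 0, 0], [1, 0.0008, 0.0001, -0.0018, 0, 0, 0], [1, 0.0008, 0.0001, -0.0018, 0, 0, 0], [1, 0, 0, 0, 0, 0, 0], [1, 0, 0, 0, 0, 0, 0], [1, 0, 0, 0, 0, 0, 0], [1, 0, 0, 0, 0, 0, 0]])

```text
time: 17.6
eef_pos: [0.6102, 0.2326, 0.1005]
tool_rot: [1.884, 2.088, 0.462]
contact_force: [-0.6, -0.7, 0.2]
opening: 0.109
```

```bash
python3 -c "
from plan import *
st(); where()"
```

```text
t 17.60 [0.6102 0.2326 0.1005] F [-0.6 -0.7  0.2] M [-0.2   0.37 -0.01] op 0.109 q [ 0.33  0.49  1.79 -0.22  0.44  0.41]
hole frame mm: UP -0.3 LV -1.2 N 19.8 | F up,lv,n [-0.5 -0.7  0.5] M [-0.15  0.39  0.06]
rot err deg about UP,LV,N [-0.03  0.01 -0.02]
```

Request:
step_arm(commands=[[1, 0.0012, 0.0001, -0.0027, 0, 0, 0], [1, 0.0017, 0.0002, -0.0036, 0, 0, 0], [1, 0.0017, 0.0002, -0.0036, 0, 0, 0], [1, 0.0017, 0.0002, -0.0036, 0, 0, 0], [1, 0.0017, 0.0002, -0.0036, 0, 0, 0], [1, 0.0017, 0.0002, -0.0036, 0, 0, 0], [1, 0.0012, 0.0001, -0.0027, 0, 0, 0], [1, 0.0008, 0.0001, -0.0018, 0, 0, 0], [1, 0, 0, 0, 0, 0, 0], [1, 0, 0, 0, 0, 0, 0]])

```text
time: 18.43
eef_pos: [0.6233, 0.234, 0.0718]
tool_rot: [1.884, 2.088, 0.462]
contact_force: [-0.0, -3.3, 0.8]
opening: 0.109
```

```bash
python3 -c "
from plan import *
st(); where()"
```

```text
t 18.43 [0.6233 0.234  0.0718] F [-0.  -3.3  0.8] M [-0.56  0.2  -0.18] op 0.109 q [ 0.32  0.55  1.78 -0.24  0.39  0.42]
hole frame mm: UP -0.5 LV -1.2 N -11.8 | F up,lv,n [ 0.  -3.2  0.9] M [-0.56  0.26  0.06]
rot err deg about UP,LV,N [-0.04  0.04 -0.02]
```

Request:
step_arm(commands=[[1, 0.0009, -0.0004, -0.0018, 0, 0, 0], [1, 0.0009, -0.0001, -0.0018, 0, 0, 0], [1, 0.0009, 0, -0.0018, 0, 0, 0], [1, 0.0009, 0.0001, -0.0018, 0, 0, 0], [1, 0.0009, 0.0001, -0.0018, 0, 0, 0], [1, 0.0009, 0.0001, -0.0018, 0, 0, 0], [1, 0.0009, 0.0001, -0.0018, 0, 0, 0], [1, 0.0009, 0.0001, -0.0018, 0, 0, 0], [1, 0.0009, 0.0001, -0.0018, 0, 0, 0], [1, 0.0009, 0.0001, -0.0018, 0, 0, 0]])

```text
time: 19.27
eef_pos: [0.6258, 0.2344, 0.0675]
tool_rot: [1.879, 2.086, 0.47]
contact_force: [-25.8, -7.2, 38.8]
opening: 0.105
```

```bash
python3 -c "
from plan import *
st(); where()"
```

```text
t 19.27 [0.6258 0.2344 0.0675] F [-25.8  -7.2  38.8] M [-0.82  1.64 -0.27] op 0.105 q [ 0.32  0.56  1.78 -0.26  0.37  0.44]
hole frame mm: UP -0.1 LV -1.0 N -16.8 | F up,lv,n [-7.6 -4.5 46.3] M [-0.7   1.71  0.02]
rot err deg about UP,LV,N [ 0.04 -0.38  0.06]
```

Request:
step_arm(commands=[[1, 0, 0, 0, 1.26, 0.13, -2.72], [1, 0, 0, 0, 1.26, 0.13, -2.72], [1, 0, 0, 0, 1.26, 0.13, -2.72], [1, 0, 0, 0, 1.26, 0.13, -2.72], [1, 0, 0, 0, 1.26, 0.13, -2.72], [1, 0, 0, 0, 1.26, 0.13, -2.72], [1, 0, 0, 0, 1.26, 0.13, -2.72], [1, 0, 0, 0, 1.26, 0.13, -2.72], [1, 0, 0, 0, 1.26, 0.13, -2.72], [1, 0, 0, 0, 1.26, 0.13, -2.72]])

```text
time: 20.1
eef_pos: [0.6254, 0.235, 0.0691]
tool_rot: [2.43, 1.549, 0.581]
contact_force: [0.0, -1.1, -0.8]
opening: 0.143
```

```bash
python3 -c "
from plan import *
st(); where()"
```

```text
t 20.10 [0.6254 0.235  0.0691] F [ 0.  -1.1 -0.8] M [-0.54  0.44  1.05] op 0.143 q [ 0.33  0.56  1.78 -0.27  0.38  0.99]
hole frame mm: UP 0.4 LV -0.4 N -15.1 | F up,lv,n [-0.4 -1.1 -0.7] M [0.   0.49 1.16]
rot err deg about UP,LV,N [ -0.06  -0.55 -30.82]
```

It jams: 1.2 N m against the 0.1 N m friction, and the jaws were forced open to 13 mm. So this key is wrong. Turning back to 0, slightly past to take up the play.

Request:
step_arm(commands=[[1, 0, 0, 0, -1.68, -0.17, 3.63], [1, 0, 0, 0, -1.68, -0.17, 3.63], [1, 0, 0, 0, -1.68, -0.17, 3.63], [1, 0, 0, 0, -1.68, -0.17, 3.63], [1, 0, 0, 0, -1.68, -0.17, 3.63], [1, 0, 0, 0, -1.68, -0.17, 3.63], [1, 0, 0, 0, -1.68, -0.17, 3.63], [1, 0, 0, 0, -1.68, -0.17, 3.63], [1, 0, 0, 0, -1.26, -0.13, 2.72], [1, 0, 0, 0, -0.84, -0.09, 1.81]])

```text
time: 20.93
eef_pos: [0.6254, 0.2352, 0.0691]
tool_rot: [1.724, 2.194, 0.443]
contact_force: [0.3, -1.6, 0.4]
opening: 0.105
```

```bash
python3 -c "
from plan import *
st(); where()"
```

```text
t 20.93 [0.6254 0.2352 0.0691] F [ 0.3 -1.6  0.4] M [-0.23  0.33 -0.64] op 0.105 q [ 0.32  0.56  1.79 -0.25  0.37  0.3 ]
hole frame mm: UP 0.4 LV -0.2 N -15.2 | F up,lv,n [ 0.3 -1.6  0.3] M [-0.45  0.35 -0.5 ]
rot err deg about UP,LV,N [ 0.17 -0.54  7.75]
```

Request:
step_arm(commands=[[1, 0, -0.0002, 0, 1.2, 0.12, -2.6], [1, 0, -0.0002, 0, 1, 0.1, -2.1], [1, 0, -0.0002, 0, 0, 0, 0], [1, -0.0012, -0.0002, 0.0027, 0, 0, 0], [1, -0.0017, -0.0002, 0.0036, 0, 0, 0], [1, -0.0017, -0.0002, 0.0036, 0, 0, 0], [1, -0.0017, -0.0002, 0.0036, 0, 0, 0], [1, -0.0021, -0.0002, 0.0045, 0, 0, 0], [1, -0.0021, -0.0002, 0.0045, 0, 0, 0], [1, -0.0021, -0.0002, 0.0045, 0, 0, 0]])

```text
time: 21.77
eef_pos: [0.6116, 0.2337, 0.0985]
tool_rot: [1.823, 2.126, 0.465]
contact_force: [-0.2, 0.3, -1.6]
opening: 0.108
```

```bash
python3 -c "
from plan import *
st(); where()"
```

```text
t 21.77 [0.6116 0.2337 0.0985] F [-0.2  0.3 -1.6] M [-0.09  0.38  0.02] op 0.108 q [ 0.33  0.5   1.8  -0.23  0.42  0.36]
hole frame mm: UP 0.2 LV -0.3 N 17.3 | F up,lv,n [-0.8  0.3 -1.4] M [-0.03  0.38  0.04]
rot err deg about UP,LV,N [ 0.22 -0.58  2.83]
```

Request:
step_arm(commands=[[1, -0.0042, -0.0004, 0.009, 0, 0, 0], [1, -0.0063, -0.0007, 0.0136, 0, 0, 0], [1, -0.0063, -0.0007, 0.0136, 0, 0, 0], [1, -0.0042, -0.005, 0.009, 0, 0, 0], [1, -0.002, -0.015, 0.005, 0, 0, 0], [1, 0, -0.025, 0, 0.1, 2, -1.5], [1, 0, -0.033, 0, 0.1, 2, -1.5], [1, 0, -0.035, 0, 0.1, 2, -1.5], [1, 0, -0.035, 0, 0.1, 2, -1.5], [1, 0, -0.035, 0, 0.1, 2, -1.5]])

```text
time: 22.6
eef_pos: [0.5823, 0.0485, 0.1587]
tool_rot: [2.055, 2.109, 0.302]
contact_force: [0.9, -0.2, -0.7]
opening: 0.11
```

```bash
python3 -c "
from plan import *
st(); plan([.5672,-.1834,.13],RR,8)"
```

```text
t 22.60 [0.5823 0.0485 0.1587] F [ 0.9 -0.2 -0.7] M [-0.06  0.2   0.04] op 0.110 q [-0.04  0.35  1.74  0.04  0.77 -0.09]
total [-0.0151 -0.2319 -0.0287] [  0.73  15.67 -13.19] rows 8 -> [-0.0019 -0.029  -0.0036] [ 0.09  1.96 -1.65]
```

Request:
step_arm(commands=[[1, -0.002, -0.035, -0.003, 0.1, 2.2, -1.9], [1, -0.002, -0.035, -0.003, 0.1, 2.2, -1.9], [1, -0.002, -0.035, -0.003, 0.1, 2.2, -1.9], [1, -0.002, -0.033, -0.003, 0.1, 2.2, -1.9], [1, -0.002, -0.03, -0.003, 0.1, 2.2, -1.9], [1, -0.002, -0.02, -0.003, 0.1, 1.8, -1.5], [1, -0.001, -0.012, -0.003, 0.1, 1, -0.8], [1, 0, -0.005, -0.002, 0, 0.4, -0.3], [1, 0, -0.002, 0, 0, 0, 0], [1, 0, 0, 0, 0, 0, 0]])

```text
time: 23.43
eef_pos: [0.5662, -0.1753, 0.1411]
tool_rot: [2.424, 1.979, 0.027]
contact_force: [-0.3, -0.2, 0.4]
opening: 0.108
```

```bash
python3 -c "
from plan import *
st(); plan([.5672,-.1834,.105],RR,8)"
```

```text
t 23.43 [ 0.5662 -0.1753  0.1411] F [-0.3 -0.2  0.4] M [-0.07  0.07 -0.01] op 0.108 q [-0.41  0.49  1.51  0.01  1.13 -0.21]
total [ 0.001  -0.0081 -0.0361] [-0.1   1.21 -0.26] rows 8 -> [ 0.0001 -0.001  -0.0045] [-0.01  0.15 -0.03]
```

Request:
step_arm(commands=[[1, 0.0003, -0.002, -0.008, 0, 0.3, -0.1], [1, 0.0003, -0.002, -0.01, 0, 0.3, -0.1], [1, 0.0003, -0.002, -0.01, 0, 0.3, -0.1], [1, 0, -0.0015, -0.008, 0, 0.2, 0], [1, 0, -0.0006, -0.005, 0, 0.1, 0], [1, 0, 0, -0.003, 0, 0, 0], [1, 0, 0, -0.002, 0, 0, 0], [1, 0, 0, 0, 0, 0, 0], [1, 0, 0, 0, 0, 0, 0], [1, 0, 0, 0, 0, 0, 0]])

```text
time: 24.27
eef_pos: [0.5662, -0.1784, 0.0896]
tool_rot: [-2.429, -1.986, -0.001]
contact_force: [-0.7, 0.5, -1.3]
opening: 0.105
```

```bash
python3 -c "
from plan import *
st(); plan([.5672,-.1834,.035],RR,8)"
```

```text
t 24.27 [ 0.5662 -0.1784  0.0896] F [-0.7  0.5 -1.3] M [-0.16  0.08 -0.03] op 0.105 q [-0.41  0.56  1.53  0.    1.05 -0.21]
total [ 0.001  -0.005  -0.0546] [-0.2  -0.14 -0.34] rows 8 -> [ 0.0001 -0.0006 -0.0068] [-0.03 -0.02 -0.04]
```

Request:
step_arm(commands=[[1, 0.0004, -0.0018, 0, -0.1, 0, -0.2], [1, 0.0003, -0.0018, 0, -0.1, 0, -0.1], [1, 0.0002, -0.001, 0, 0, 0, 0], [1, 0, -0.0003, 0, 0, 0, 0], [1, 0, 0, 0, 0, 0, 0], [1, 0, 0, -0.004, 0, 0, 0], [1, 0, 0, -0.004, 0, 0, 0], [1, 0, 0, -0.003, 0, 0, 0], [1, 0, 0, -0.002, 0, 0, 0], [1, 0, 0, 0, 0, 0, 0]])

```text
time: 25.1
eef_pos: [0.5678, -0.1843, 0.0765]
tool_rot: [2.438, 1.98, -0.002]
contact_force: [0.3, -0.0, 0.5]
opening: 0.109
```

```bash
python3 -c "
from plan import *
st(); plan([.5672,-.1834,.035],RR,8)"
```

```text
t 25.10 [ 0.5678 -0.1843  0.0765] F [ 0.3 -0.   0.5] M [-0.06  0.11  0.03] op 0.109 q [-0.41  0.58  1.54 -0.    1.02 -0.21]
total [-0.0006  0.0009 -0.0415] [ 0.07 -0.01  0.02] rows 8 -> [-0.0001  0.0001 -0.0052] [ 0.01 -0.    0.  ]
```

Request:
step_arm(commands=[[1, -0.0003, 0.0006, -0.002, 0, 0, 0], [1, -0.0002, 0.0003, -0.003, 0, 0, 0], [1, 0, 0, -0.004, 0, 0, 0], [1, 0, 0, -0.005, 0, 0, 0], [1, 0, 0, -0.005, 0, 0, 0], [1, 0, 0, -0.005, 0, 0, 0], [1, 0, 0, -0.005, 0, 0, 0], [1, 0, 0, -0.004, 0, 0, 0], [1, 0, 0, -0.002, 0, 0, 0], [1, 0, 0, 0, 0, 0, 0]])

```text
time: 25.93
eef_pos: [0.5676, -0.1834, 0.0372]
tool_rot: [2.437, 1.98, -0.001]
contact_force: [0.3, -0.9, 0.1]
opening: 0.109
```

```bash
python3 -c "
from plan import *
st(); plan([.5672,-.1834,.035],RR,8)"
```

```text
t 25.93 [ 0.5676 -0.1834  0.0372] F [ 0.3 -0.9  0.1] M [-0.15 -0.15 -0.03] op 0.109 q [-0.41  0.63  1.57 -0.    0.94 -0.2 ]
total [-0.0004 -0.     -0.0022] [0.08 0.02 0.02] rows 8 -> [-0.0001 -0.     -0.0003] [0.01 0.   0.  ]
```

Request:
step_arm(commands=[[1, 0, 0, -0.0012, 0, 0, 0], [1, 0, 0, -0.001, 0, 0, 0], [0.6, 0, 0, 0, 0, 0, 0], [0.6, 0, 0, 0, 0, 0, 0], [0.6, 0, 0, 0, 0, 0, 0], [0.6, 0, 0, 0, 0, 0, 0], [0.6, 0, 0, 0.008, 0, 0, 0], [0.6, 0, 0, 0.015, 0, 0, 0], [0.6, 0, 0, 0.015, 0, 0, 0], [0.6, 0, 0, 0.012, 0, 0, 0]])

```text
time: 26.77
eef_pos: [0.5656, -0.1826, 0.0861]
tool_rot: [-2.436, -1.979, 0.005]
contact_force: [0.7, -0.4, -0.5]
opening: 0.399
```

Request:
step_arm(commands=[[0.6, -0.001, -0.006, 0.003, 0, 0, 0], [0.6, -0.003, -0.012, 0, 0, 0, 0], [0.6, -0.003, -0.014, 0, 0, 0, 0], [0.6, -0.003, -0.012, 0, 0, 0, 0], [0.6, -0.001, -0.006, 0, 0, 0, 0], [0.6, -0.0005, -0.002, 0, 0, 0, 0], [0.6, 0, 0, 0, 0, 0, 0], [0.6, 0, 0, 0, 0, 0, 0], [0.6, 0, 0, 0, 0, 0, 0], [0.6, 0, 0, 0, 0, 0, 0]])

```text
time: 27.6
eef_pos: [0.5522, -0.2418, 0.09]
tool_rot: [-2.438, -1.977, 0.004]
contact_force: [0.1, -0.4, -0.0]
opening: 0.399
```

```bash
python3 -c "
from plan import *
st(); plan(slot(0)+[.0003,0,-.038],RR,8)
f=grab('side'); C=cloud(f).reshape(-1,3); B=(C-RACK)@np.c_[xr,yr,[0,0,1]]
B=B[(B[:,2]>.056)&(B[:,2]<.1)&(abs(B[:,0])<.025)]
for i in(1,0,-1):
    P=B[abs(B[:,1]-.06*i)<.028]; print(i,len(P),np.round(P[P[:,2]>.08].mean(0),4),P[:,2].max())
cv2.imwrite('pics/r1.png',f['color'][...,::-1])"
```

```text
t 27.60 [ 0.5522 -0.2418  0.09  ] F [ 0.1 -0.4 -0. ] M [-0.11 -0.05 -0.02] op 0.399 q [-0.51  0.57  1.51 -0.    1.06 -0.3 ]
total [ 0.0029 -0.0002 -0.055 ] [-0.01 -0.2   0.13] rows 8 -> [ 0.0004 -0.     -0.0069] [-0.   -0.02  0.02]
1 35 [0.0027 0.0514 0.088 ] 0.08799432214344427
0 154 [-0.0038 -0.0014  0.0887] 0.09458828434499433
-1 193 [-0.0036 -0.062   0.089 ] 0.09467338540629833
```

Request:
step_arm(commands=[[0.6, 0.001, 0, -0.005, 0, 0, 0], [0.6, 0.001, 0, -0.009, 0, 0, 0], [0.6, 0.0006, 0, -0.011, 0, 0, 0], [0.6, 0, 0, -0.011, 0, 0, 0], [0.6, 0, 0, -0.008, 0, 0, 0], [0.6, 0, 0, -0.004, 0, 0, 0], [0.6, 0, 0, -0.002, 0, 0, 0], [0.6, 0, 0, 0, 0, 0, 0], [0.6, 0, 0, 0, 0, 0, 0], [0.6, 0, 0, 0, 0, 0, 0]])

```text
time: 28.48
eef_pos: [0.5549, -0.2396, 0.0333]
tool_rot: [-2.434, -1.979, 0.005]
contact_force: [-0.5, 0.3, -0.1]
opening: 0.401
```

```bash
python3 -c "
from plan import *
st(); plan(slot(0)+[.0003,0,-.038],RR,8)"
```

```text
t 28.48 [ 0.5549 -0.2396  0.0333] F [-0.5  0.3 -0.1] M [-0.13  0.02  0.  ] op 0.401 q [-0.51  0.65  1.55 -0.    0.95 -0.3 ]
total [ 0.0002 -0.0024  0.0017] [-0.08 -0.29 -0.01] rows 8 -> [ 0.     -0.0003  0.0002] [-0.01 -0.04 -0.  ]
```

Correct y, close, and lift.

Request:
step_arm(commands=[[0.6, 0.0001, -0.0012, 0.0008, 0, -0.1, 0], [0.6, 0.0001, -0.001, 0.0006, 0, -0.1, 0], [0.6, 0, -0.0003, 0, 0, 0, 0], [1, 0, 0, 0, 0, 0, 0], [1, 0, 0, 0, 0, 0, 0], [1, 0, 0, 0, 0, 0, 0], [1, 0, 0, 0, 0, 0, 0], [1, 0, 0, 0, 0, 0, 0], [1, 0, 0, 0, 0, 0, 0], [1, 0, 0, 0, 0, 0, 0]])

```text
time: 29.32
eef_pos: [0.5562, -0.2431, 0.0368]
tool_rot: [2.437, 1.981, 0.002]
contact_force: [0.2, 0.7, 0.1]
opening: 0.108
```

Request:
step_arm(commands=[[1, 0, 0, 0, 0, 0, 0], [1, 0, 0, 0.012, 0, 0, 0], [1, 0, 0, 0.02, 0, 0, 0], [1, 0, 0, 0.025, 0, 0, 0], [1, 0, 0, 0.028, 0, 0, 0], [1, 0, 0.01, 0.025, 0, 0, 0], [1, 0.001, 0.02, 0.01, -0.1, -1, 1], [1, 0.002, 0.03, 0, -0.1, -2, 1.4], [1, 0.002, 0.035, 0, -0.1, -2, 1.4], [1, 0.002, 0.035, 0, -0.1, -2, 1.4]])

```text
time: 30.15
eef_pos: [0.5658, -0.1152, 0.1696]
tool_rot: [2.277, 2.021, 0.149]
contact_force: [1.0, 0.5, -0.4]
opening: 0.108
```

```bash
python3 -c "
from plan import *
st(); plan(HOLE+N*.06,RH)
f=grab('side'); C=cloud(f).reshape(-1,3); B=(C-RACK)@np.c_[xr,yr,[0,0,1]]
B=B[(B[:,2]>.056)&(B[:,2]<.1)&(abs(B[:,0])<.025)]
for i in(1,0,-1):
    P=B[abs(B[:,1]-.06*i)<.028]; print(i,len(P),np.round(P[P[:,2]>.08].mean(0),4) if len(P) else '')"
```

```text
t 30.15 [ 0.5658 -0.1152  0.1696] F [ 1.   0.5 -0.4] M [-0.03  0.14  0.01] op 0.108 q [-0.33  0.38  1.62  0.05  1.01 -0.23]
total [ 0.0277  0.3473 -0.0325] [ -0.76 -17.31  12.49] rows 10 -> [ 0.0028  0.0347 -0.0032] [-0.08 -1.73  1.25]
1 130 [-0.003   0.0579  0.0893]
0 0 
-1 184 [-0.0035 -0.0617  0.0887]
```

Request:
step_arm(commands=[[1, 0.003, 0.036, -0.002, -0.1, -2, 1.4], [1, 0.003, 0.037, -0.003, -0.1, -2, 1.4], [1, 0.003, 0.037, -0.003, -0.1, -2, 1.4], [1, 0.003, 0.037, -0.003, -0.1, -2, 1.4], [1, 0.003, 0.037, -0.003, -0.1, -2, 1.4], [1, 0.003, 0.037, -0.003, -0.1, -2, 1.4], [1, 0.003, 0.037, -0.003, -0.1, -1.6, 1.3], [1, 0.003, 0.03, -0.003, -0.1, -1.3, 1], [1, 0.002, 0.018, -0.003, 0, -0.8, 0.6], [1, 0.001, 0.008, -0.002, 0, -0.3, 0.2]])

```text
time: 31.03
eef_pos: [0.5907, 0.22, 0.1515]
tool_rot: [1.887, 2.087, 0.471]
contact_force: [-0.3, -0.7, -0.6]
opening: 0.108
```

```bash
python3 -c "
from plan import *
st(); where(); plan(HOLE+N*.045-LV*.0013+UP*.0003,RH)"
```

```text
t 31.03 [0.5907 0.22   0.1515] F [-0.3 -0.7 -0.6] M [-0.16  0.34  0.05] op 0.108 q [ 0.31  0.39  1.79 -0.16  0.54  0.33]
hole frame mm: UP 2.5 LV -11.8 N 74.7 | F up,lv,n [-0.6 -0.7 -0.4] M [-0.1   0.36  0.1 ]
rot err deg about UP,LV,N [ 0.26 -0.17 -0.18]
total [ 0.0095  0.0115 -0.0279] [-0.33  0.14  0.05] rows 1 -> [ 0.0095  0.0115 -0.0279] [-0.33  0.14  0.05]
```

Request:
step_arm(commands=[[1, 0.002, 0.001, -0.006, -0.1, 0.1, 0], [1, 0.003, 0.002, -0.008, -0.1, 0, 0], [1, 0.002, 0.002, -0.006, -0.1, 0, 0], [1, 0.001, 0.002, -0.004, 0, 0, 0], [1, 0.0005, 0.001, -0.002, 0, 0, 0], [1, 0, 0, 0, 0, 0, 0], [1, 0, 0, 0, 0, 0, 0], [1, 0, 0, 0, 0, 0, 0], [1, 0, 0, 0, 0, 0, 0], [1, 0, 0, 0, 0, 0, 0]])

```text
time: 31.87
eef_pos: [0.6005, 0.2266, 0.1243]
tool_rot: [1.887, 2.085, 0.461]
contact_force: [-0.9, 0.0, 0.1]
opening: 0.111
```

```bash
python3 -c "
from plan import *
st(); where(); plan(HOLE+N*.035-LV*.0013+UP*.0003,RH)"
```

```text
t 31.87 [0.6005 0.2266 0.1243] F [-0.9  0.   0.1] M [-0.13  0.3  -0.04] op 0.111 q [ 0.32  0.44  1.79 -0.2   0.49  0.38]
hole frame mm: UP 0.4 LV -6.2 N 45.7 | F up,lv,n [-0.8  0.1  0.4] M [-0.11  0.31  0.  ]
rot err deg about UP,LV,N [-0.13  0.02 -0.17]
total [ 0.0039  0.0054 -0.0097] [ 0.04 -0.02  0.2 ] rows 1 -> [ 0.0039  0.0054 -0.0097] [ 0.04 -0.02  0.2 ]
```

Request:
step_arm(commands=[[1, 0, 0.0018, 0, 0, 0, 0.1], [1, -0.0002, 0.0016, 0, 0, 0, 0.1], [1, -0.0001, 0.001, 0, 0, 0, 0], [1, 0, 0.0004, 0, 0, 0, 0], [1, 0.001, 0.0001, -0.0022, 0, 0, 0], [1, 0.0013, 0.0001, -0.0027, 0, 0, 0], [1, 0.0013, 0.0001, -0.0027, 0, 0, 0], [1, 0.0008, 0.0001, -0.0018, 0, 0, 0], [1, 0.0004, 0, -0.0009, 0, 0, 0], [1, 0, 0, 0, 0, 0, 0]])

```text
time: 32.7
eef_pos: [0.6056, 0.2324, 0.1134]
tool_rot: [1.883, 2.089, 0.463]
contact_force: [0.7, 0.6, -0.5]
opening: 0.105
```

```bash
python3 -c "
from plan import *
st(); where(); plan(HOLE+N*.035-LV*.0013+UP*.0003,RH)"
```

```text
t 32.70 [0.6056 0.2324 0.1134] F [ 0.7  0.6 -0.5] M [-0.13  0.33  0.01] op 0.105 q [ 0.33  0.47  1.79 -0.21  0.47  0.4 ]
hole frame mm: UP 1.0 LV -0.9 N 33.4 | F up,lv,n [ 0.5  0.5 -0.8] M [-0.09  0.34  0.05]
rot err deg about UP,LV,N [-0.02 -0.03  0.04]
total [-0.0012 -0.0005  0.0012] [ 0.03  0.03 -0.03] rows 1 -> [-0.0012 -0.0005  0.0012] [ 0.03  0.03 -0.03]
```

Good; go in, first slowly past the mouth and then on.

Request:
step_arm(commands=[[1, 0.0003, -0.0002, -0.0018, 0, 0, 0], [1, 0.0004, 0, -0.0018, 0, 0, 0], [1, 0.0006, 0, -0.0018, 0, 0, 0], [1, 0.0008, 0.0001, -0.0018, 0, 0, 0], [1, 0.0008, 0.0001, -0.0018, 0, 0, 0], [1, 0.0008, 0.0001, -0.0018, 0, 0, 0], [1, 0.0013, 0.0001, -0.0027, 0, 0, 0], [1, 0.0017, 0.0002, -0.0036, 0, 0, 0], [1, 0.0017, 0.0002, -0.0036, 0, 0, 0], [1, 0.0017, 0.0002, -0.0036, 0, 0, 0]])

```text
time: 33.53
eef_pos: [0.6167, 0.2324, 0.0877]
tool_rot: [1.883, 2.088, 0.463]
contact_force: [-1.0, -2.4, 1.1]
opening: 0.108
```

```bash
python3 -c "
from plan import *
st(); where()"
```

```text
t 33.53 [0.6167 0.2324 0.0877] F [-1.  -2.4  1.1] M [-0.53  0.28 -0.19] op 0.108 q [ 0.32  0.52  1.79 -0.23  0.42  0.41]
hole frame mm: UP 0.1 LV -2.0 N 5.5 | F up,lv,n [-0.7 -2.3  1.6] M [-0.54  0.33  0.04]
rot err deg about UP,LV,N [-0.07 -0.06  0.03]
```

Request:
step_arm(commands=[[1, 0.0015, -0.0002, -0.0032, 0, 0, 0], [1, 0.0017, 0, -0.0036, 0, 0, 0], [1, 0.0017, 0.0002, -0.0036, 0, 0, 0], [1, 0.0017, 0.0002, -0.0036, 0, 0, 0], [1, 0.0009, 0.0001, -0.0018, 0, 0, 0], [1, 0.0009, 0.0001, -0.0018, 0, 0, 0], [1, 0.0009, 0.0001, -0.0018, 0, 0, 0], [1, 0.0009, 0.0001, -0.0018, 0, 0, 0], [1, 0.0009, 0.0001, -0.0018, 0, 0, 0], [1, 0.0009, 0.0001, -0.0018, 0, 0, 0]])

```text
time: 34.37
eef_pos: [0.6263, 0.2337, 0.0671]
tool_rot: [1.88, 2.087, 0.466]
contact_force: [-25.2, -4.9, 39.9]
opening: 0.107
```

```bash
python3 -c "
from plan import *
st(); where()"
```

```text
t 34.37 [0.6263 0.2337 0.0671] F [-25.2  -4.9  39.9] M [-0.62  1.52 -0.28] op 0.107 q [ 0.32  0.56  1.78 -0.25  0.38  0.43]
hole frame mm: UP 0.2 LV -1.7 N -17.3 | F up,lv,n [-6.3 -2.3 46.9] M [-0.54  1.57 -0.06]
rot err deg about UP,LV,N [-0.03 -0.25  0.08]
```

Request:
step_arm(commands=[[1, 0, 0, 0, 1.26, 0.13, -2.72], [1, 0, 0, 0, 1.26, 0.13, -2.72], [1, 0, 0, 0, 1.26, 0.13, -2.72], [1, 0, 0, 0, 1.26, 0.13, -2.72], [1, 0, 0, 0, 1.26, 0.13, -2.72], [1, 0, 0, 0, 1.26, 0.13, -2.72], [1, 0, 0, 0, 1.26, 0.13, -2.72], [1, 0, 0, 0, 1.26, 0.13, -2.72], [1, 0, 0, 0, 1.26, 0.13, -2.72], [1, 0, 0, 0, 1.26, 0.13, -2.72]])

```text
time: 35.2
eef_pos: [0.6253, 0.2335, 0.0675]
tool_rot: [2.432, 1.552, 0.574]
contact_force: [-3.7, -2.7, 5.7]
opening: 0.142
```

```bash
python3 -c "
from plan import *
st(); where()"
```

```text
t 35.20 [0.6253 0.2335 0.0675] F [-3.7 -2.7  5.7] M [-0.98  0.49  0.84] op 0.142 q [ 0.32  0.56  1.78 -0.27  0.38  0.98]
hole frame mm: UP -0.6 LV -1.9 N -16.5 | F up,lv,n [-1.2 -2.3  6.9] M [-0.48  0.58  1.15]
rot err deg about UP,LV,N [ -0.19  -0.28 -30.77]
```

Same jam again, at 1.15 N m with the jaws pried to 13 mm. I'll turn this one back and pull it out.

Request:
step_arm(commands=[[1, 0, 0, 0, -1.68, -0.17, 3.63], [1, 0, 0, 0, -1.68, -0.17, 3.63], [1, 0, 0, 0, -1.68, -0.17, 3.63], [1, 0, 0, 0, -1.68, -0.17, 3.63], [1, 0, 0, 0, -1.68, -0.17, 3.63], [1, 0, 0, 0, -1.68, -0.17, 3.63], [1, 0, 0, 0, -1.68, -0.17, 3.63], [1, 0, 0, 0, -1.68, -0.17, 3.63], [1, 0, 0, 0, -1.26, -0.13, 2.72], [1, 0, 0, 0, -0.84, -0.09, 1.81]])

```text
time: 36.03
eef_pos: [0.6266, 0.233, 0.0676]
tool_rot: [1.723, 2.193, 0.437]
contact_force: [-3.9, -0.3, 5.9]
opening: 0.11
```

Request:
step_arm(commands=[[1, 0, 0, 0, 1.2, 0.12, -2.6], [1, 0, 0, 0, 1, 0.1, -2.1], [1, 0, 0, 0, 0, 0, 0], [1, -0.0012, -0.0002, 0.0027, 0, 0, 0], [1, -0.0017, -0.0002, 0.0036, 0, 0, 0], [1, -0.0017, -0.0002, 0.0036, 0, 0, 0], [1, -0.0017, -0.0002, 0.0036, 0, 0, 0], [1, -0.0021, -0.0002, 0.0045, 0, 0, 0], [1, -0.0021, -0.0002, 0.0045, 0, 0, 0], [1, -0.0021, -0.0002, 0.0045, 0, 0, 0]])

```text
time: 36.87
eef_pos: [0.6129, 0.2316, 0.0959]
tool_rot: [1.825, 2.124, 0.457]
contact_force: [0.1, 0.3, 0.0]
opening: 0.111
```

```bash
python3 -c "
from plan import *
st(); where()"
```

```text
t 36.87 [0.6129 0.2316 0.0959] F [0.1 0.3 0. ] M [-0.15  0.27 -0.05] op 0.111 q [ 0.33  0.5   1.79 -0.24  0.42  0.37]
hole frame mm: UP 0.1 LV -2.5 N 14.5 | F up,lv,n [ 0.1  0.3 -0. ] M [-0.13  0.29  0.  ]
rot err deg about UP,LV,N [-0.08 -0.4   2.77]
```

Request:
step_arm(commands=[[1, -0.0042, -0.0004, 0.009, 0, 0, 0], [1, -0.0063, -0.0007, 0.0136, 0, 0, 0], [1, -0.0063, -0.001, 0.0136, 0, 0, 0], [1, -0.0042, -0.01, 0.009, 0, 0, 0], [1, -0.002, -0.022, 0.005, 0, 1, -0.7], [1, 0, -0.032, 0, 0.1, 2, -1.5], [1, 0, -0.037, 0, 0.1, 2, -1.5], [1, 0, -0.037, 0, 0.1, 2, -1.5], [1, 0, -0.037, 0, 0.1, 2, -1.5], [1, 0, -0.037, 0, 0.1, 2, -1.5]])

```text
time: 37.7
eef_pos: [0.583, 0.0183, 0.1571]
tool_rot: [2.079, 2.105, 0.275]
contact_force: [1.0, 1.6, 0.3]
opening: 0.107
```

```bash
python3 -c "
from plan import *
st(); plan([.5562,-.2431,.12],RR,8)"
```

```text
t 37.70 [0.583  0.0183 0.1571] F [1.  1.6 0.3] M [-0.11  0.21  0.01] op 0.107 q [-0.09  0.36  1.73  0.05  0.8  -0.14]
total [-0.0268 -0.2614 -0.0371] [  0.91  14.42 -12.45] rows 8 -> [-0.0033 -0.0327 -0.0046] [ 0.11  1.8  -1.56]
```

Request:
step_arm(commands=[[1, -0.003, -0.038, -0.003, 0.1, 2, -1.8], [1, -0.003, -0.038, -0.003, 0.1, 2, -1.8], [1, -0.003, -0.038, -0.003, 0.1, 2, -1.8], [1, -0.003, -0.038, -0.003, 0.1, 2, -1.8], [1, -0.003, -0.036, -0.003, 0.1, 2, -1.8], [1, -0.003, -0.03, -0.003, 0.1, 2, -1.6], [1, -0.002, -0.018, -0.003, 0.1, 1, -0.8], [1, -0.001, -0.009, -0.003, 0, 0.4, -0.3], [1, 0, -0.003, -0.002, 0, 0, 0], [1, 0, 0, 0, 0, 0, 0]])

```text
time: 38.53
eef_pos: [0.5584, -0.2469, 0.139]
tool_rot: [2.43, 1.973, 0.014]
contact_force: [-0.7, -0.0, -0.8]
opening: 0.107
```

```bash
python3 -c "
from plan import *
st(); plan([.5562,-.2431,.09],RR,8)"
```

```text
t 38.53 [ 0.5584 -0.2469  0.139 ] F [-0.7 -0.  -0.8] M [-0.07  0.05  0.07] op 0.107 q [-0.52  0.52  1.46  0.    1.15 -0.31]
total [-0.0022  0.0038 -0.049 ] [0.17 0.8  0.06] rows 8 -> [-0.0003  0.0005 -0.0061] [0.02 0.1  0.01]
```

Request:
step_arm(commands=[[1, -0.0006, 0, -0.008, 0, 0.2, 0], [1, -0.0006, 0, -0.01, 0, 0.2, 0], [1, -0.0006, 0, -0.01, 0, 0.2, 0], [1, -0.0003, 0, -0.008, 0, 0.1, 0], [1, 0, 0, -0.005, 0, 0.1, 0], [1, 0, 0, -0.002, 0, 0, 0], [1, 0, 0, -0.001, 0, 0, 0], [1, 0, 0, 0, 0, 0, 0], [1, 0, 0, 0, 0, 0, 0], [1, 0, 0, 0, 0, 0, 0]])

```text
time: 39.37
eef_pos: [0.5554, -0.2398, 0.0903]
tool_rot: [-2.431, -1.989, 0.003]
contact_force: [0.1, -0.1, -1.4]
opening: 0.109
```

```bash
python3 -c "
from plan import *
st(); plan([.5562,-.2431,.08],RR,8)"
```

```text
t 39.37 [ 0.5554 -0.2398  0.0903] F [ 0.1 -0.1 -1.4] M [-0.06  0.08  0.09] op 0.109 q [-0.51  0.57  1.5  -0.    1.06 -0.3 ]
total [ 0.0008 -0.0033 -0.0103] [ 0.05 -0.1  -0.37] rows 8 -> [ 0.0001 -0.0004 -0.0013] [ 0.01 -0.01 -0.05]
```

Request:
step_arm(commands=[[1, 0.0002, -0.0014, 0, 0, 0, -0.2], [1, 0.0002, -0.0012, 0, 0, 0, -0.1], [1, 0.0001, -0.0005, 0, 0, 0, 0], [1, 0, 0, 0, 0, 0, 0], [1, 0, 0, 0, 0, 0, 0], [1, 0, 0, -0.003, 0, 0, 0], [1, 0, 0, -0.003, 0, 0, 0], [1, 0, 0, -0.002, 0, 0, 0], [1, 0, 0, -0.001, 0, 0, 0], [1, 0, 0, 0, 0, 0, 0]])

```text
time: 40.2
eef_pos: [0.5566, -0.244, 0.0815]
tool_rot: [2.437, 1.98, -0.002]
contact_force: [-0.3, 0.1, -0.1]
opening: 0.107
```

```bash
python3 -c "
from plan import *
st(); plan([.5562,-.2431,.035],RR,8)"
```

```text
t 40.20 [ 0.5566 -0.244   0.0815] F [-0.3  0.1 -0.1] M [-0.1   0.08 -0.08] op 0.107 q [-0.51  0.59  1.51 -0.    1.05 -0.3 ]
total [-0.0004  0.0009 -0.0465] [ 0.11  0.02 -0.01] rows 8 -> [-0.      0.0001 -0.0058] [ 0.01  0.   -0.  ]
```

Request:
step_arm(commands=[[1, -0.0002, 0.0006, -0.003, 0, 0, 0], [1, -0.0001, 0.0002, -0.004, 0, 0, 0], [1, 0, 0, -0.004, 0, 0, 0], [1, 0, 0, -0.005, 0, 0, 0], [1, 0, 0, -0.006, 0, 0, 0], [1, 0, 0, -0.006, 0, 0, 0], [1, 0, 0, -0.006, 0, 0, 0], [1, 0, 0, -0.004, 0, 0, 0], [1, 0, 0, -0.002, 0, 0, 0], [1, 0, 0, -0.001, 0, 0, 0]])

```text
time: 41.03
eef_pos: [0.5558, -0.2428, 0.0352]
tool_rot: [2.437, 1.981, -0.002]
contact_force: [0.4, 1.3, -0.5]
opening: 0.109
```

```bash
python3 -c "
from plan import *
st(); plan([.5562,-.2431,.035],RR,8)"
```

```text
t 41.03 [ 0.5558 -0.2428  0.0352] F [ 0.4  1.3 -0.5] M [-0.11  0.05 -0.04] op 0.109 q [-0.51  0.65  1.55 -0.    0.95 -0.3 ]
total [ 0.0004 -0.0003 -0.0002] [ 0.07 -0.05 -0.01] rows 8 -> [ 0.0001 -0.     -0.    ] [ 0.01 -0.01 -0.  ]
```

Request:
step_arm(commands=[[1, 0, 0, -0.001, 0, 0, 0], [1, 0, 0, -0.001, 0, 0, 0], [1, 0, 0, -0.001, 0, 0, 0], [1, 0, 0, -0.001, 0, 0, 0], [1, 0, 0, -0.001, 0, 0, 0], [1, 0, 0, -0.001, 0, 0, 0], [1, 0, 0, -0.001, 0, 0, 0], [1, 0, 0, -0.001, 0, 0, 0], [1, 0, 0, 0, 0, 0, 0], [1, 0, 0, 0, 0, 0, 0]])

```text
time: 41.87
eef_pos: [0.5563, -0.243, 0.033]
tool_rot: [2.434, 1.979, -0.0]
contact_force: [0.1, -0.4, -0.7]
opening: 0.109
```

```bash
python3 -c "
from plan import *
st()"
```

```text
t 41.87 [ 0.5563 -0.243   0.033 ] F [ 0.1 -0.4 -0.7] M [-0.08  0.09  0.01] op 0.109 q [-0.51  0.65  1.55 -0.    0.94 -0.3 ]
```

Contact with the rack came at z = 0.033. The bow is therefore 40 mm behind the TCP, which matches the seat depth seen in the switch (N ≈ −16.5), so that key was fully home. Releasing it and going to the third.

Request:
step_arm(commands=[[0.6, 0, 0, 0, 0, 0, 0], [0.6, 0, 0, 0, 0, 0, 0], [0.6, 0, 0, 0, 0, 0, 0], [0.6, 0, 0, 0.005, 0, 0, 0], [0.6, 0, 0, 0.012, 0, 0, 0], [0.6, 0, 0, 0.015, 0, 0, 0], [0.6, 0, 0, 0.015, 0, 0, 0], [0.6, 0, 0, 0.01, 0, 0, 0], [0.6, -0.001, -0.004, 0.002, 0, 0, 0], [0.6, -0.003, -0.012, 0, 0, 0, 0]])

```text
time: 42.7
eef_pos: [0.5527, -0.2582, 0.0982]
tool_rot: [2.432, 1.981, 0.001]
contact_force: [0.7, -0.7, 1.4]
opening: 0.397
```

Request:
step_arm(commands=[[0.6, -0.003, -0.015, 0, 0, 0, 0], [0.6, -0.003, -0.013, 0, 0, 0, 0], [0.6, -0.002, -0.007, 0, 0, 0, 0], [0.6, -0.001, -0.003, 0, 0, 0, 0], [0.6, 0, -0.001, 0, 0, 0, 0], [0.6, 0, 0, 0, 0, 0, 0], [0.6, 0, 0, 0, 0, 0, 0], [0.6, 0, 0, -0.004, 0, 0, 0], [0.6, 0, 0, -0.008, 0, 0, 0], [0.6, 0, 0, -0.01, 0, 0, 0]])

```text
time: 43.53
eef_pos: [0.5412, -0.3051, 0.0736]
tool_rot: [2.435, 1.977, 0.0]
contact_force: [0.7, -0.2, -0.9]
opening: 0.399
```

```bash
python3 -c "
from plan import *
st(); plan(slot(-1)+[.0008,-.0003,-.036],RR,8)"
```

```text
t 43.53 [ 0.5412 -0.3051  0.0736] F [ 0.7 -0.2 -0.9] M [-0.07  0.04  0.01] op 0.399 q [-0.61  0.61  1.48 -0.    1.04 -0.4 ]
total [ 0.0021  0.0041 -0.0366] [0.2  0.17 0.05] rows 8 -> [ 0.0003  0.0005 -0.0046] [0.03 0.02 0.01]
```

Request:
step_arm(commands=[[0.6, 0.0007, 0.0012, -0.008, 0, 0, 0], [0.6, 0.0007, 0.0012, -0.008, 0, 0, 0], [0.6, 0.0004, 0.001, -0.006, 0, 0, 0], [0.6, 0.0002, 0.0006, -0.004, 0, 0, 0], [0.6, 0, 0, -0.002, 0, 0, 0], [0.6, 0, 0, 0, 0, 0, 0], [0.6, 0, 0, 0, 0, 0, 0], [0.6, 0, 0, 0, 0, 0, 0], [0.6, 0, 0, 0, 0, 0, 0], [0.6, 0, 0, 0, 0, 0, 0]])

```text
time: 44.37
eef_pos: [0.5423, -0.2986, 0.0391]
tool_rot: [2.437, 1.982, -0.002]
contact_force: [-0.1, 0.2, 0.1]
opening: 0.402
```

```bash
python3 -c "
from plan import *
st(); plan(slot(-1)+[.0008,-.0003,-.036],RR,8)"
```

```text
t 44.37 [ 0.5423 -0.2986  0.0391] F [-0.1  0.2  0.1] M [-0.09  0.03 -0.01] op 0.402 q [-0.6   0.66  1.51 -0.    0.98 -0.39]
total [ 0.001  -0.0025 -0.0021] [ 0.05 -0.05 -0.04] rows 8 -> [ 0.0001 -0.0003 -0.0003] [ 0.01 -0.01 -0.  ]
```

Request:
step_arm(commands=[[0.6, 0.0003, -0.0011, -0.001, 0, 0, 0], [0.6, 0.0003, -0.0008, -0.0008, 0, 0, 0], [0.8, 0.0001, -0.0002, 0, 0, 0, 0], [1, 0, 0, 0, 0, 0, 0], [1, 0, 0, 0, 0, 0, 0], [1, 0, 0, 0, 0, 0, 0], [1, 0, 0, 0, 0, 0, 0], [1, 0, 0, 0, 0, 0, 0], [1, 0, 0, 0, 0, 0, 0], [1, 0, 0, 0, 0, 0, 0]])

```text
time: 45.2
eef_pos: [0.5435, -0.3015, 0.038]
tool_rot: [2.436, 1.981, -0.001]
contact_force: [0.0, -1.2, -0.2]
opening: 0.109
```

Request:
step_arm(commands=[[1, 0, 0, 0.006, 0, 0, 0], [1, 0, 0, 0.015, 0, 0, 0], [1, 0, 0, 0.022, 0, 0, 0], [1, 0, 0, 0.028, 0, 0, 0], [1, 0, 0, 0.03, 0, 0, 0], [1, 0, 0.01, 0.02, 0, 0, 0], [1, 0.002, 0.022, 0.008, -0.1, -1, 0.8], [1, 0.002, 0.032, 0, -0.1, -1.7, 1.2], [1, 0.002, 0.037, 0, -0.1, -1.7, 1.2], [1, 0.002, 0.037, 0, -0.1, -1.7, 1.2]])

```text
time: 46.03
eef_pos: [0.5534, -0.1655, 0.1771]
tool_rot: [2.3, 2.012, 0.126]
contact_force: [1.1, 0.2, -1.6]
opening: 0.11
```

```bash
python3 -c "
from plan import *
st(); plan(HOLE+N*.06,RH)"
```

```text
t 46.03 [ 0.5534 -0.1655  0.1771] F [ 1.1  0.2 -1.6] M [-0.07  0.09  0.01] op 0.110 q [-0.42  0.38  1.59  0.05  1.06 -0.31]
total [ 0.0401  0.3976 -0.04  ] [ -0.7  -18.35  13.35] rows 11 -> [ 0.0036  0.0361 -0.0036] [-0.06 -1.67  1.21]
```

Request:
step_arm(commands=[[1, 0.004, 0.038, -0.002, -0.1, -1.8, 1.3], [1, 0.004, 0.04, -0.003, -0.1, -1.9, 1.3], [1, 0.004, 0.04, -0.003, -0.1, -1.9, 1.4], [1, 0.004, 0.04, -0.003, -0.1, -1.9, 1.4], [1, 0.004, 0.04, -0.003, -0.1, -1.9, 1.4], [1, 0.004, 0.04, -0.003, -0.1, -1.9, 1.4], [1, 0.004, 0.04, -0.003, -0.1, -1.9, 1.4], [1, 0.003, 0.036, -0.003, -0.1, -1.8, 1.3], [1, 0.003, 0.028, -0.003, 0, -1.5, 1.1], [1, 0.002, 0.018, -0.003, 0, -1, 0.7]])

```text
time: 46.87
eef_pos: [0.5878, 0.2133, 0.1556]
tool_rot: [1.878, 2.084, 0.478]
contact_force: [0.3, -0.2, -1.6]
opening: 0.105
```

```bash
python3 -c "
from plan import *
st(); where(); plan(HOLE+N*.045-LV*.0012+UP*.0003,RH)"
```

```text
t 46.87 [0.5878 0.2133 0.1556] F [ 0.3 -0.2 -1.6] M [-0.13  0.27 -0.06] op 0.105 q [ 0.3   0.37  1.81 -0.16  0.53  0.32]
hole frame mm: UP 1.0 LV -18.1 N 80.0 | F up,lv,n [-0.4 -0.2 -1.6] M [-0.12  0.28 -0.01]
rot err deg about UP,LV,N [ 0.22 -0.68 -0.01]
total [ 0.0124  0.0182 -0.032 ] [-0.27  0.66 -0.08] rows 2 -> [ 0.0062  0.0091 -0.016 ] [-0.14  0.33 -0.04]
```

Request:
step_arm(commands=[[1, 0.002, 0.006, -0.006, -0.1, 0.2, 0], [1, 0.003, 0.003, -0.009, -0.1, 0.2, 0], [1, 0.003, 0.002, -0.007, -0.1, 0.2, 0], [1, 0.002, 0.001, -0.004, 0, 0, 0], [1, 0.001, 0.001, -0.002, 0, 0, 0], [1, 0, 0, 0, 0, 0, 0], [1, 0, 0, 0, 0, 0, 0], [1, 0, 0, 0, 0, 0, 0], [1, 0, 0, 0, 0, 0, 0], [1, 0, 0, 0, 0, 0, 0]])

```text
time: 47.7
eef_pos: [0.6001, 0.2255, 0.1255]
tool_rot: [1.884, 2.089, 0.46]
contact_force: [-0.6, -0.2, -0.2]
opening: 0.104
```

```bash
python3 -c "
from plan import *
st(); where(); plan(HOLE+N*.035-LV*.0012+UP*.0003,RH)"
```

```text
t 47.70 [0.6001 0.2255 0.1255] F [-0.6 -0.2 -0.2] M [-0.13  0.35 -0.  ] op 0.104 q [ 0.32  0.44  1.79 -0.2   0.49  0.37]
hole frame mm: UP 0.4 LV -7.2 N 47.0 | F up,lv,n [-0.7 -0.2  0.1] M [-0.09  0.36  0.04]
rot err deg about UP,LV,N [-0.1   0.1   0.02]
total [ 0.0043  0.0065 -0.0109] [ 0.1  -0.09  0.03] rows 1 -> [ 0.0043  0.0065 -0.0109] [ 0.1  -0.09  0.03]
```

Request:
step_arm(commands=[[1, -0.0001, 0.002, 0, 0, 0, 0], [1, -0.0002, 0.002, 0, 0, 0, 0], [1, -0.0001, 0.0012, 0, 0, 0, 0], [1, 0, 0.0006, 0, 0, 0, 0], [1, 0.0008, 0.0001, -0.002, 0, 0, 0], [1, 0.001, 0.0001, -0.0024, 0, 0, 0], [1, 0.001, 0.0001, -0.0024, 0, 0, 0], [1, 0.0006, 0, -0.0014, 0, 0, 0], [1, 0, 0, 0, 0, 0, 0], [1, 0, 0, 0, 0, 0, 0]])

```text
time: 48.53
eef_pos: [0.6034, 0.2324, 0.117]
tool_rot: [1.884, 2.089, 0.461]
contact_force: [-0.5, 0.5, 0.0]
opening: 0.107
```

```bash
python3 -c "
from plan import *
st(); where()"
```

```text
t 48.53 [0.6034 0.2324 0.117 ] F [-0.5  0.5  0. ] M [-0.07  0.34 -0.  ] op 0.107 q [ 0.33  0.46  1.79 -0.21  0.48  0.4 ]
hole frame mm: UP 0.5 LV -0.7 N 37.6 | F up,lv,n [-0.4  0.6  0.2] M [-0.03  0.35  0.01]
rot err deg about UP,LV,N [-0.08  0.05  0.02]
```

Request:
step_arm(commands=[[1, 0.0008, -0.0002, -0.0018, 0, 0, 0], [1, 0.0008, -0.0001, -0.0018, 0, 0, 0], [1, 0.0008, 0, -0.0018, 0, 0, 0], [1, 0.0008, 0.0001, -0.0018, 0, 0, 0], [1, 0.0008, 0.0001, -0.0018, 0, 0, 0], [1, 0.0008, 0.0001, -0.0018, 0, 0, 0], [1, 0.0008, 0.0001, -0.0018, 0, 0, 0], [1, 0.0013, 0.0001, -0.0027, 0, 0, 0], [1, 0.0017, 0.0002, -0.0036, 0, 0, 0], [1, 0.0017, 0.0002, -0.0036, 0, 0, 0]])

```text
time: 49.37
eef_pos: [0.6148, 0.2325, 0.0929]
tool_rot: [1.884, 2.088, 0.461]
contact_force: [0.4, -1.2, 0.8]
opening: 0.108
```

```bash
python3 -c "
from plan import *
st(); where()"
```

```text
t 49.37 [0.6148 0.2325 0.0929] F [ 0.4 -1.2  0.8] M [-0.33  0.28 -0.1 ] op 0.108 q [ 0.33  0.51  1.78 -0.23  0.43  0.41]
hole frame mm: UP 0.6 LV -1.7 N 11.0 | F up,lv,n [ 0.6 -1.2  0.6] M [-0.32  0.31  0.03]
rot err deg about UP,LV,N [-0.11  0.02  0.01]
```

Request:
step_arm(commands=[[1, 0.0015, 0, -0.0034, 0, 0, 0], [1, 0.0017, 0.0001, -0.0036, 0, 0, 0], [1, 0.0017, 0.0002, -0.0036, 0, 0, 0], [1, 0.0017, 0.0002, -0.0036, 0, 0, 0], [1, 0.0013, 0.0001, -0.0027, 0, 0, 0], [1, 0.0009, 0.0001, -0.0018, 0, 0, 0], [1, 0.0009, 0.0001, -0.0018, 0, 0, 0], [1, 0.0009, 0.0001, -0.0018, 0, 0, 0], [1, 0.0009, 0.0001, -0.0018, 0, 0, 0], [1, 0.0009, 0.0001, -0.0018, 0, 0, 0]])

```text
time: 50.2
eef_pos: [0.6255, 0.234, 0.0695]
tool_rot: [1.882, 2.087, 0.463]
contact_force: [-24.8, -5.7, 40.4]
opening: 0.107
```

```bash
python3 -c "
from plan import *
st(); where()"
```

```text
t 50.20 [0.6255 0.234  0.0695] F [-24.8  -5.7  40.4] M [-0.64  1.57 -0.22] op 0.107 q [ 0.32  0.56  1.78 -0.25  0.39  0.43]
hole frame mm: UP 0.4 LV -1.4 N -14.8 | F up,lv,n [-5.8 -3.1 47.2] M [-0.53  1.62  0.  ]
rot err deg about UP,LV,N [-0.08 -0.09  0.05]
```

Request:
step_arm(commands=[[1, 0, 0, 0, 1.26, 0.13, -2.72], [1, 0, 0, 0, 1.68, 0.17, -3.63], [1, 0, 0, 0, 1.68, 0.17, -3.63], [1, 0, 0, 0, 1.68, 0.17, -3.63], [1, 0, 0, 0, 1.68, 0.17, -3.63], [1, 0, 0, 0, 1.68, 0.17, -3.63], [1, 0, 0, 0, 1.68, 0.17, -3.63], [1, 0, 0, 0, 1.68, 0.17, -3.63], [1, 0, 0, 0, 1.68, 0.17, -3.63], [1, 0, 0, 0, 1.68, 0.17, -3.63]])

```text
time: 51.03
eef_pos: [0.6246, 0.234, 0.07]
tool_rot: [2.583, 1.353, 0.6]
contact_force: [-2.1, -1.3, 3.2]
opening: 0.109
```

```bash
python3 -c "
from plan import *
st(); where()"
```

```text
t 51.03 [0.6246 0.234  0.07  ] F [-2.1 -1.3  3.2] M [-0.25  0.49  0.08] op 0.109 q [ 0.32  0.56  1.78 -0.25  0.39  1.14]
hole frame mm: UP -0.1 LV -1.3 N -13.9 | F up,lv,n [-0.7 -1.1  3.8] M [-0.14  0.52  0.15]
rot err deg about UP,LV,N [ -0.16  -0.12 -40.56]
```

It turns freely, at 0.15 N m and past 40°. This is the right key, so I'll carry on to the stop.

Request:
step_arm(commands=[[1, 0, 0, 0, 1.89, 0.2, -4.08], [1, 0, 0, 0, 1.89, 0.2, -4.08], [1, 0, 0, 0, 1.89, 0.2, -4.08], [1, 0, 0, 0, 1.89, 0.2, -4.08], [1, 0, 0, 0, 1.89, 0.2, -4.08], [1, 0, 0, 0, 1.89, 0.2, -4.08], [1, 0, 0, 0, 1.89, 0.2, -4.08], [1, 0, 0, 0, 1.89, 0.2, -4.08], [1, 0, 0, 0, 1.68, 0.17, -3.63], [1, 0, 0, 0, 1.26, 0.13, -2.72]])

```text
time: 51.87
eef_pos: [0.6243, 0.2343, 0.0699]
tool_rot: [-3.053, -0.269, -0.676]
contact_force: [-2.4, -1.4, 3.4]
opening: 0.108
```

```bash
python3 -c "
from plan import *
st(); where()"
```

```text
t 51.87 [0.6243 0.2343 0.0699] F [-2.4 -1.4  3.4] M [-0.24  0.51  0.03] op 0.108 q [ 0.32  0.56  1.78 -0.25  0.39  1.93]
hole frame mm: UP -0.3 LV -0.9 N -14.0 | F up,lv,n [-0.8 -1.2  4.1] M [-0.15  0.53  0.11]
rot err deg about UP,LV,N [-2.200e-01 -4.000e-02 -8.578e+01]
```

Request:
step_arm(commands=[[1, 0, 0, 0, 1.05, 0.11, -2.27], [1, 0, 0, 0, 1.05, 0.11, -2.27], [1, 0, 0, 0, 1.05, 0.11, -2.27], [1, 0, 0, 0, 1.05, 0.11, -2.27], [1, 0, 0, 0, 1.05, 0.11, -2.27], [1, 0, 0, 0, 1.05, 0.11, -2.27], [1, 0, 0, 0, 0, 0, 0], [1, 0, 0, 0, 0, 0, 0], [1, 0, 0, 0, 0, 0, 0], [1, 0, 0, 0, 0, 0, 0]])

```text
time: 52.7
eef_pos: [0.6238, 0.2347, 0.0697]
tool_rot: [-3.008, 0.134, -0.657]
contact_force: [-2.2, -1.6, 2.9]
opening: 0.139
```

```bash
python3 -c "
from plan import *
st(); where()"
```

```text
t 52.70 [0.6238 0.2347 0.0697] F [-2.2 -1.6  2.9] M [-0.62  0.5   0.89] op 0.139 q [ 0.32  0.56  1.78 -0.25  0.39  2.2 ]
hole frame mm: UP -0.9 LV -0.5 N -13.9 | F up,lv,n [-0.9 -1.4  3.6] M [-0.14  0.56  1.05]
rot err deg about UP,LV,N [-2.7000e-01 -8.0000e-02 -1.0097e+02]
```

Request:
step_arm(commands=[[1, 0, 0, 0, -1.05, -0.11, 2.27], [1, 0, 0, 0, -1.05, -0.11, 2.27], [1, 0, 0, 0, -0.8, -0.08, 1.7], [1, 0.0006, 0.0001, -0.0014, 0, 0, 0], [1, 0.0006, 0.0001, -0.0014, 0, 0, 0], [1, 0.0006, 0.0001, -0.0014, 0, 0, 0], [0.6, 0, 0, 0, 0, 0, 0], [0.6, 0, 0, 0, 0, 0, 0], [0.6, 0, 0, 0, 0, 0, 0], [0.6, 0, 0, 0, 0, 0, 0]])

```text
time: 53.53
eef_pos: [0.6251, 0.2348, 0.0695]
tool_rot: [-3.035, -0.061, -0.673]
contact_force: [0.4, -1.3, 0.8]
opening: 0.379
```

Request:
step_arm(commands=[[0.6, -0.0021, -0.0002, 0.0045, 0, 0, 0], [0.6, -0.0042, -0.0004, 0.0091, 0, 0, 0], [0.6, -0.0063, -0.0007, 0.0136, 0, 0, 0], [0.6, -0.0084, -0.0009, 0.0181, 0, 0, 0], [0.6, -0.0105, -0.0011, 0.0227, 0, 0, 0], [0.6, -0.0105, -0.0011, 0.0227, 0, 0, 0], [0.6, -0.0105, -0.015, 0.0227, 0, 0, 0], [0.6, -0.01, -0.03, 0.01, 0, 0, 0], [0.6, -0.01, -0.035, 0, 0, 0, 0], [0.6, -0.01, -0.035, 0, 0, 0, 0]])

```text
time: 54.37
eef_pos: [0.538, 0.1179, 0.2026]
tool_rot: [-3.029, -0.072, -0.677]
contact_force: [0.3, -0.6, 0.4]
opening: 0.399
```

Request:
step_arm(commands=[[0.6, -0.01, -0.035, 0, 0, 0, 0], [0.6, -0.01, -0.035, 0, 0, 0, 0], [0.6, -0.01, -0.03, 0, 0, 0, 0], [0.6, -0.005, -0.015, 0, 0, 0, 0], [0.6, 0, -0.005, 0, 0, 0, 0], [0.6, 0, 0, 0, 0, 0, 0], [0.6, 0, 0, 0, 0, 0, 0], [0.6, 0, 0, 0, 0, 0, 0], [0.6, 0, 0, 0, 0, 0, 0], [0.6, 0, 0, 0, 0, 0, 0]])

```text
time: 55.2
eef_pos: [0.4975, -0.0083, 0.2094]
tool_rot: [-3.025, -0.072, -0.694]
contact_force: [0.1, 0.7, -0.9]
opening: 0.398
```

```bash
python3 -c "
from plan import *
st()
f=grab('side'); g=grab('top')
C=cloud(f).reshape(-1,3); B=(C-RACK)@np.c_[xr,yr,[0,0,1]]
B=B[(B[:,2]>.056)&(B[:,2]<.1)&(abs(B[:,0])<.025)]
for i in(1,0,-1):
    P=B[abs(B[:,1]-.06*i)<.028]; print(i,len(P),np.round(P[P[:,2]>.08].mean(0),4) if len(P) else '')
for n,h in(('side',f),('top',g)):
    L=(cloud(h).reshape(-1,3)-HOLE)@np.c_[UP,LV,N]; L=L[(abs(L[:,0])<.03)&(abs(L[:,1])<.03)&(L[:,2]<.06)]
    T=L[L[:,2]>.02]; Z=L[:,2].max(); 
    if len(T)>5:
        c=T[:,:2]-T[:,:2].mean(0); v=np.linalg.svd(c)[2][0]; print(n,'bow pts',len(T),'centre',np.round(T.mean(0),4),'top',Z,'dir deg from LV toward UP',np.degrees(np.arctan2(v[0],v[1])))
a=cv2.resize(f['color'][150:220,255:335],None,fx=6,fy=6,interpolation=cv2.INTER_CUBIC)
b=cv2.resize(g['color'][180:240,195:250],None,fx=5.5,fy=5.5,interpolation=cv2.INTER_CUBIC)
c=np.zeros((600,800,3),np.uint8); c[:420,:480]=a; c[:330,490:490+302]=b[:330]; r=cv2.resize(f['color'][260:350,330:400],None,fx=2.9,fy=2.9); c[338:338+261,490:490+203]=r; cv2.imwrite('pics/fin.png',c[...,::-1])"
```

```text
t 55.20 [ 0.4975 -0.0083  0.2094] F [ 0.1  0.7 -0.9] M [-0.07  0.39  0.02] op 0.398 q [-0.26  0.11  2.01  0.27  0.61  1.07]
1 131 [-0.0033  0.0576  0.089 ]
0 154 [-0.0039 -0.0024  0.0889]
-1 0 
top bow pts 70 centre [ 0.0018 -0.0026  0.0371] top 0.046284970847984434 dir deg from LV toward UP -95.71655729579514
```

View pics/fin.png

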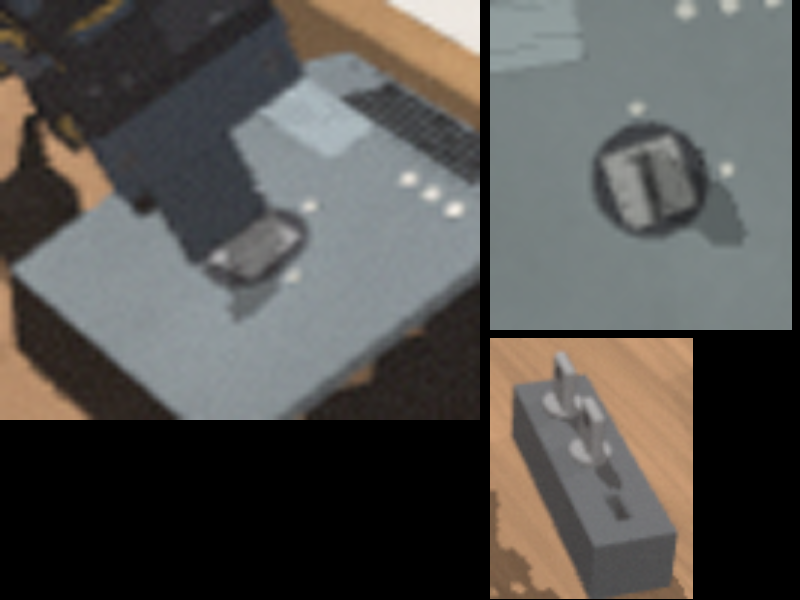

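The final view shows the bow and plate turned about 80–84° in the switch. Two keys stand upright in the rack at (560,385) and (590,430), and the end slot is empty. The arm is clear of everything, so I'm handing in.

```bash
python3 -c "
from h import *
grab('side')
for t in('objective','dropper','stub_jar','driver','slide_box','blower'):
    f=grab('side'); print(t,[(round(d['confidence'],2),np.round(w(f,d['at']),3)) for d in bot.search_frame('side',t)][:1])
print(bot.job_done())"
```

```text
objective []
dropper [(0.58, array([ 0.36 , -0.156,  0.041]))]
stub_jar [(0.89, array([0.356, 0.064, 0.039]))]
driver [(0.64, array([ 0.382, -0.358,  0.022]))]
slide_box [(0.58, array([ 0.746, -0.204,  0.032]))]
blower [(0.66, array([0.568, 0.413, 0.044]))]
the job is handed in; nothing more can be done
None
```

The third key I tried, from the rack's end slot on the joystick side, is the right one. It is fully home in the switch, turned to its stop and let go. The job was handed in at about 55.6 s.

- **Wrong keys:** I pushed each of the other two home with about 47 N. Both jammed at roughly 1.15 N m, so I turned them back to 0 and stood them in their own rack slots. The final picture and depth readings show both upright.
- **Right key:** It went home at 47 N and turned freely at about 0.1–0.15 N m. At the stop the moment rose to about 1 N m. The last top picture puts the bow at about 84° clockwise. With a few degrees of play in the slot, that fits the barrel being at its 80° stop; I could not read the barrel angle more closely than about 4°.
- **Tool frame did not match the cameras:** The fingertips were about 37 mm further back along the tool axis than stated. My first two grasps closed in the air above a key before I corrected for this, and those keys did not move.
- **Bystanders:** The dropper, jar, driver, slide box and blower were all found within 3 mm of their first positions. The network did not find the objective in the last picture and I did not re-check the fixed joystick; no move went near the joystick, and over the objective only the jaws' backs may have passed, well above its top.

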